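# Empty the used-pod tray into the waste bin

### The job

The used-pod tray of the drip base is full: draw it out by its handle, carry it over to the waste bin and tip all six pods into the bin without spilling any on the counter. Then slide the empty tray back into the drip base, level and fully home under the grille, and let go, without knocking or shifting the bin, the cup on the grille or the other things on the counter.

Things in the scene. Friction and masses are not known exactly. Their poses are not given: they have to be found in the camera images.
- dock: Fixed brushed-steel drip base on the counter, 249 x 150 mm, 74 mm high at the back. Origin: on the counter, under the centre of the tray's home place; x points into the base (roughly away from the robot), y to its left, z up. A 10 mm thick floor plate spans x = -160 to +80 mm; the back stop's face is at x = 74 mm.
- dock_mouth (a point): Near end of the dock's guides, on the floor plate's centre line (dock x = -75 mm). Guide rails, tops 25 mm above the counter, run from here to x = +10 mm, then cheeks 64 mm high to x = 88 mm. Rails and cheeks: inner faces at y = +-60 mm (5 mm free on each side of the tray), outer at y = +-74 mm.
- dock_grille (a point): Middle of the near edge of the slotted grille's top: dock x = 9 mm, 74 mm above the counter; underside at 64 mm. The grille spans x = 9 to 89 mm and roofs the far half of the tray, so the tray must be drawn back until its lip end is out from under the grille (about 65 mm from home) before it is lifted.
- dock_home (a point): Point on the dock's floor plate, 10 mm above the counter, where the tray's origin lies when the tray is fully home (4 mm short of touching the back stop; touching it is just as good). Axes as the dock's.
- tray: Loose grey used-pod tray, about 0.18 kg, an open scoop 140 (x) x 110 (y) x 42 mm. Origin: centre of this body's underside, handle not counted. 4 mm floor, side and rear (-x) walls 42 mm high; the +x end has only a low sloped lip. Starts in the dock, level, 12 to 30 mm short of home, handle roughly towards the robot, x along the dock's x.
- tray_grip (a point): Centre of the tray's straight level pale wooden handle, which sticks out from the rear wall to -x: 16 mm wide (y), 26 mm high (z 27 to 53 mm), from x = -69 to -159 mm. This point is at x = -114, y = 0, z = 40 mm in the tray's frame. Axes as the tray's.
- tray_lip (a point): Middle of the tray's pouring lip, at x = +70, z = 8 mm in the tray's frame; the lip rises to about 9 mm above the underside. The pods leave over it when the tray is tipped steeply (75 to 90 degrees) with the lip down. Axes as the tray's.
- bin: Open square waste bin, beige with a wood-coloured rim, 190 x 190 mm outside (200 over the rim), 110 mm high, walls 6 mm, floor 20 mm thick, 1.4 kg, standing loose on the counter either left (+y) or right (-y) of the dock, about 0.3 m off the robot's centre line. Origin: centre of its underside.
- bin_rim (a point): Centre of the bin's mouth, at the height of the rim (110 mm above its underside).
- tumbler: Loose cream cup, 62 mm across, 75 mm high, standing on the dock's grille (centre about 49 mm in +x from the dock origin). Leave it standing there. Origin: centre of the underside.
- mug: Bystander: blue mug, 82 mm across, 92 mm high, handle on +y. Origin: centre of the underside.
- pitcher: Bystander: steel milk pitcher with a handle, 88 mm across, 115 mm high. Origin: centre of the underside.
- tin: Bystander: white jar with a wooden cap, 90 mm across, 130 mm high, standing on the other side of the dock from the bin. Origin: centre of the underside.
- tamper: Bystander: steel coffee tamper, 56 mm across, 90 mm high. Origin: centre of the underside.
- pod0: Used coffee pod 1 of 6: rigid coloured capsule, 31 mm across, 26 mm high, with a 37 mm aluminium rim on top, 15 g, loose in the tray at the start. Origin: its middle.
- pod1: Used coffee pod 2 of 6: rigid coloured capsule, 31 mm across, 26 mm high, with a 37 mm aluminium rim on top, 15 g, loose in the tray at the start. Origin: its middle.
- pod2: Used coffee pod 3 of 6: rigid coloured capsule, 31 mm across, 26 mm high, with a 37 mm aluminium rim on top, 15 g, loose in the tray at the start. Origin: its middle.
- pod3: Used coffee pod 4 of 6: rigid coloured capsule, 31 mm across, 26 mm high, with a 37 mm aluminium rim on top, 15 g, loose in the tray at the start. Origin: its middle.
- pod4: Used coffee pod 5 of 6: rigid coloured capsule, 31 mm across, 26 mm high, with a 37 mm aluminium rim on top, 15 g, loose in the tray at the start. Origin: its middle.
- pod5: Used coffee pod 6 of 6: rigid coloured capsule, 31 mm across, 26 mm high, with a 37 mm aluminium rim on top, 15 g, loose in the tray at the start. Origin: its middle.
Not all that is in view belongs to the job. Leave any green look-alike of the pod1 alone.

How it is judged:
By the outcome, as a careful person would: the job done as asked, in the order asked, and still so for the second after the job is handed in, with the robot touching nothing.
It also fails if it takes over 69 s, if anything falls off the work surface, if the arm or the gripper's body presses on something with over 40 N, if the wrist force passes 120 N, or if a joint passes its speed limit or range.

### The arm

A 6-joint arm with a two-finger parallel gripper is mounted at the origin on the work surface. World frame = base frame: x ahead of the robot, y to its left, z up, the work surface at z = 0. Lengths are in m, angles in rad, forces in N, time in s.
With the tool pointing down it reaches from about 0.35 to 0.775 m from the base axis. Payload 7.3 kg.
Tool frame: the origin (TCP) lies at the very end of the fingers, on their centre line; the grasp point (between the pads) lies 19 mm behind it; x points along the fingers, y is the direction in which the jaws open and shut, and the axes are right-handed (so a half turn about x gives the same grasp; the last joint's range is limited). The gripper opens to 92 mm and grips with 3 to 60 N. Pads are 19 mm wide; open, the fingers measure 130 mm over their backs; the gripper's body (75 mm by 190 mm) begins 47 mm behind the grasp point.
Start: joints at [1.193, 0.342, 1.524, -0, 1.275, -0.146], TCP at [0.121, 0.511, 0.227] pointing down, gripper open.
Joint ranges: [-2.53, 2.53], [-0.77, 2.02], [0.04, 2.7], [-1, 4.14], [0.28, 2.66], [-3.11, 3.11]. Speed limits (rad/s): [2.57, 2.57, 3.14, 3.14, 3.14, 3.14].

### API

Orientations are given as [roll, pitch, yaw] about the fixed x, y, z axes, in that order (R = Rz(yaw) Ry(pitch) Rx(roll)).
In Python, from cell import robot gives the robot as it stands.
- The arm moves only by the tool play_rows, never from a script. Its argument "moves" is a list that holds one entry, the list of rows, each a list of 5 numbers: the shift along the tool's x, y, z in m, then the turn about the tool's x in degrees, then the opening, from -1 (shut) to 1 (fully open), so that 0 is half open. A call has exactly 10 rows; each row shifts and turns the pose as measured when the row begins, along the tool's axes as they then stand; what a row does not reach is not made up. A row lasts 1/10 s, in which the tool goes at most 50 mm and 8.59 degrees, less where a joint would pass 70% of its speed; a pose out of reach is approached as far as the arm can. A call with a gripper value outside its range is refused whole. The fingers move at their own pace and stop on an object; "grip_force" is the grip in N (left out, the last holds). Time passes only in rows, so rows that do not move let the fingers close, or fill a call up. It gives the time, the measured TCP pose, the force and the opening at its end, in the units of the state.
- robot.observe(): the state, without advancing time (a new reading comes with each control period).
- robot.read_camera(name): name is "side" or "top" or "wrist"; returns the picture (400x640x3 uint8, red, green, blue); there is no depth.
- robot.get_calibration(name): a dict with "mtx" (3x3 intrinsics, pixels), "view" (4x4, takes a point from world to camera coordinates). Camera axes: x right, y up, looking along -z (the intrinsics and any distortion apply to the point x, -y, -z); pixel columns grow to the right and rows downward; lengths in m; the calibration is good to about 2 mm. A picture is of the moment at which its call begins: read the wrist's pose just before it. get_calibration takes no time and is no camera call; for the wrist camera it gives the pose at the moment of the call.
- robot.hand_in(): hands the job in, once; it reports no verdict.
Trained networks look in the newest picture that a camera, given by its name, has taken for a name from the list of things; names that differ only in an ending like _2 or _b are one class to them, and where a whole thing is asked for, a point or a joint stands for the part that bears it (a point fixed in the world has none). Each returns a list of dicts, best first, with "score" (0 to 1); they miss things now and then, are a little off and sometimes report something else, mostly with a low value. They report only what shows in the picture. A call takes as long as a camera call. They do not tell look-alikes from the thing itself.
- robot.spot_in(camera, label): "point" ([column, row] in pixels, amid what is visible of it).
The state is a dict: "time": time; "qpos": joint angles; "qvel": joint speeds; "joint_efforts": joint torques, N m; "tool_pos": TCP position; "tool_rot": TCP orientation; "contact_force": force on the tool from outside, world axes, zero at the start; "torque": the same for the moment, N m; "opening": finger opening in m.
Only numpy, scipy, OpenCV 4.12 (cv2) and the standard library are available. Lean on these libraries where they do the work, as an engineer would, in place of code of your own. Each camera call takes 0.05 s, during which the arm holds its last target.

## Working session

There is one attempt and no reset: what is moved stays moved. The work goes in short steps, Python scripts to look and compute and a tool call to move; the robot and the scene stay as the last step left them, time stands still between calls to the robot, and variables do not carry over. Pictures are saved under pics/ and viewed, and the job is handed in when it is done.

Besides the shell and the picture viewer there is one more tool, called after "Call:" in YAML: its name, and indented under it one key for each argument. play_rows: Moves the arm, as the interface text tells. Its arguments: {"type":"object","properties":{"moves":{"type":"array"},"grip_force":{"type":"number"}},"required":["moves"]}

```bash
ls; mkdir -p pics; python3 - <<'E'
from cell import robot
import cv2
print(robot.observe())
for n in ["side","top","wrist"]:
    im=robot.read_camera(n); cv2.imwrite(f"pics/{n}0.png",im[:,:,::-1])
    c=robot.get_calibration(n); print(n,c)
E
```

```text
pics
{'time': 0.0, 'qpos': array([ 1.19298163e+00,  3.42718157e-01,  1.52501870e+00, -4.99819841e-06,
        1.27538345e+00, -1.45995633e-01]), 'qvel': array([-1.27648038e-03, -8.03753279e-04,  7.26851937e-04,  5.18762363e-04,
       -2.41267528e-05, -1.47849813e-03]), 'joint_efforts': array([-2.93070188e-04, -4.31248283e+01, -2.44217795e+01,  7.16986391e-02,
        5.60808205e-02, -1.54386389e-04]), 'tool_pos': array([0.1204449 , 0.51058222, 0.22604674]), 'tool_rot': array([-1.71366334,  1.56926867, -1.94548094]), 'contact_force': array([-0.56536194,  0.5811714 ,  0.18506801]), 'torque': array([0.00883473, 0.00828469, 0.07765346]), 'opening': 0.09162695476118836}
side {'mtx': array([[394.86334681,   0.        , 318.22244745],
       [  0.        , 394.86334681, 202.99248304],
       [  0.        ,   0.        ,   1.        ]]), 'view': array([[-0.89339024, -0.44914552, -0.01105315,  0.42459949],
       [ 0.31803269, -0.64958966,  0.69057113, -0.30704781],
       [-0.31734694,  0.61343425,  0.72318002, -1.0597896 ],
       [ 0.        ,  0.        ,  0.        ,  1.        ]])}
top {'mtx': array([[448.17495577,   0.        , 325.29549274],
       [  0.        , 448.17495577, 201.21332249],
       [  0.        ,   0.        ,   1.        ]]), 'view': array([[ 0.022272  , -0.99974844, -0.00264923, -0.07424612],
       [ 0.99711807,  0.02202102,  0.07259914, -0.51578584],
       [-0.07252254, -0.00425853,  0.99735768, -1.19635853],
       [ 0.        ,  0.        ,  0.        ,  1.        ]])}
wrist {'mtx': array([[349.78370354,   0.        , 320.87524882],
       [  0.        , 349.78370354, 201.47596796],
       [  0.        ,   0.        ,   1.        ]]), 'view': array([[ 0.2298239 ,  0.97322954, -0.00228896, -0.52385313],
       [-0.93649719,  0.22050842, -0.27267022,  0.0337294 ],
       [-0.26486597,  0.06480974,  0.96210483, -0.38988983],
       [ 0.        ,  0.        ,  0.        ,  1.        ]])}
```

View pics/top0.png

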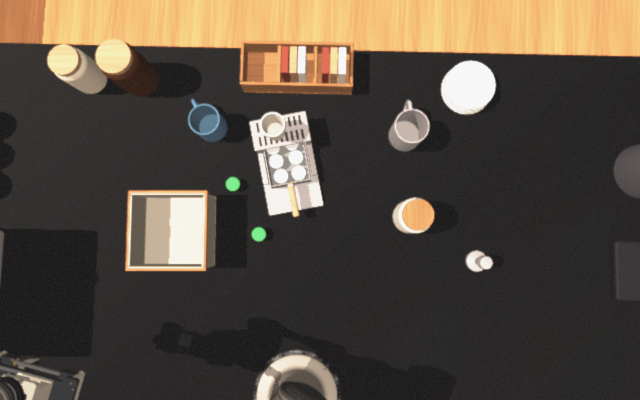

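View pics/side0.png

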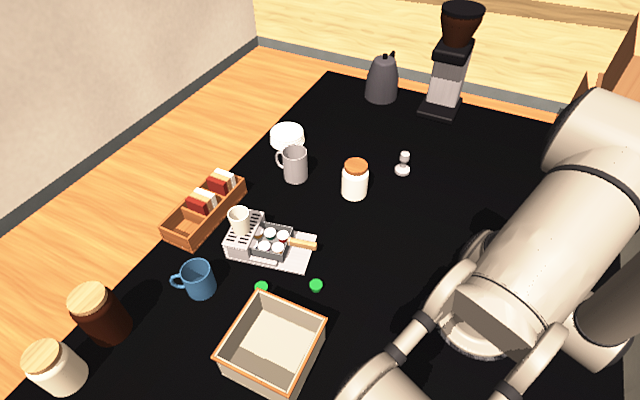

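View pics/wrist0.png

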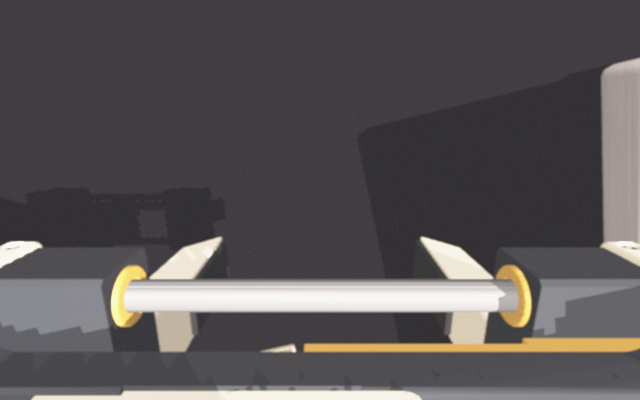

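```bash
cat > h.py <<'E'
import numpy as np, cv2
from cell import robot
def ray(cam,uv,z):
    c=robot.get_calibration(cam); K=c['mtx']; V=c['view']; R=V[:3,:3]; t=V[:3,3]
    d=np.array([(uv[0]-K[0,2])/K[0,0],-(uv[1]-K[1,2])/K[1,1],-1.])
    o=-R.T@t; w=R.T@d
    return o+w*(z-o[2])/w[2]
def proj(cam,p):
    c=robot.get_calibration(cam); K=c['mtx']; V=c['view']
    q=V[:3,:3]@np.asarray(p)+V[:3,3]
    return np.array([K[0,0]*q[0]/-q[2]+K[0,2],K[1,1]*-q[1]/-q[2]+K[1,2]])
def shot(cam,name):
    im=robot.read_camera(cam)[:,:,::-1].copy(); cv2.imwrite('pics/'+name+'.png',im); return im
def crop(im,name,x0,y0,x1,y1,s):
    cv2.imwrite('pics/'+name+'.png',cv2.resize(im[y0:y1,x0:x1],None,fx=s,fy=s,interpolation=cv2.INTER_CUBIC))
E
python3 - <<'E'
from h import *
im=cv2.imread('pics/top0.png'); crop(im,'topc',220,100,345,240,4)
crop(im,'topb',115,170,265,290,5)
for n,z in [("dock_mouth",.01),("dock_grille",.074),("tray_grip",.05),("tray_lip",.018),("bin_rim",.11),("tumbler",.074+.04),("tray",.03),("bin",.05)]:
    for cam in ["top","side"]:
        r=robot.spot_in(cam,n)[:1]
        for a in r: print(n,cam,a['point'],round(a['score'],2),ray(cam,a['point'],z).round(4))
E
```

```text
dock_mouth top [311.5, 164.8] 0.91 [ 0.6174 -0.0226  0.01  ]
dock_mouth side [257.1, 253.3] 0.63 [0.6397 0.087  0.01  ]
dock_grille top [307.5, 158.5] 0.63 [ 0.6238 -0.0142  0.074 ]
dock_grille side [284.5, 246.4] 0.72 [0.5492 0.0677 0.074 ]
tray_grip top [292.0, 170.8] 0.83 [0.594  0.0272 0.05  ]
tray_grip side [257.1, 256.7] 0.72 [0.6126 0.12   0.05  ]
tray_lip top [290.2, 170.4] 0.68 [0.5995 0.0348 0.018 ]
tray_lip side [275.2, 243.8] 0.72 [0.6052 0.0363 0.018 ]
bin_rim top [171.6, 230.7] 0.61 [0.4284 0.3189 0.11  ]
bin_rim side [274.9, 347.2] 0.96 [0.4089 0.3483 0.11  ]
tumbler top [276.7, 125.7] 0.8 [0.6991 0.064  0.114 ]
tumbler side [241.8, 217.4] 0.57 [0.6982 0.0557 0.114 ]
tray top [290.3, 166.7] 0.95 [0.6078 0.0338 0.03  ]
tray side [273.8, 238.9] 0.58 [0.6131 0.0294 0.03  ]
bin top [168.7, 230.7] 0.87 [0.4282 0.3472 0.05  ]
bin side [266.0, 347.2] 0.74 [0.4466 0.3378 0.05  ]
```

View pics/topc.png

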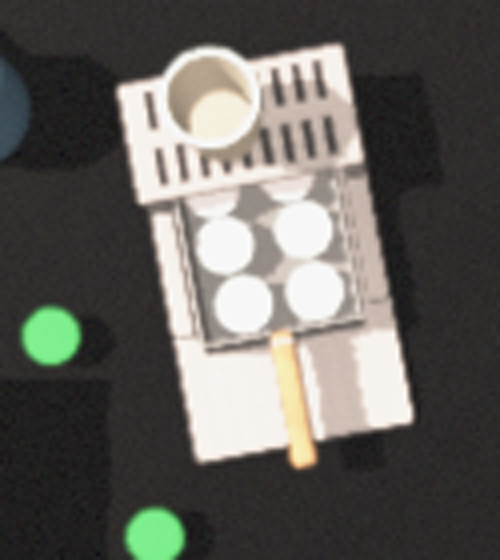

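View pics/topb.png

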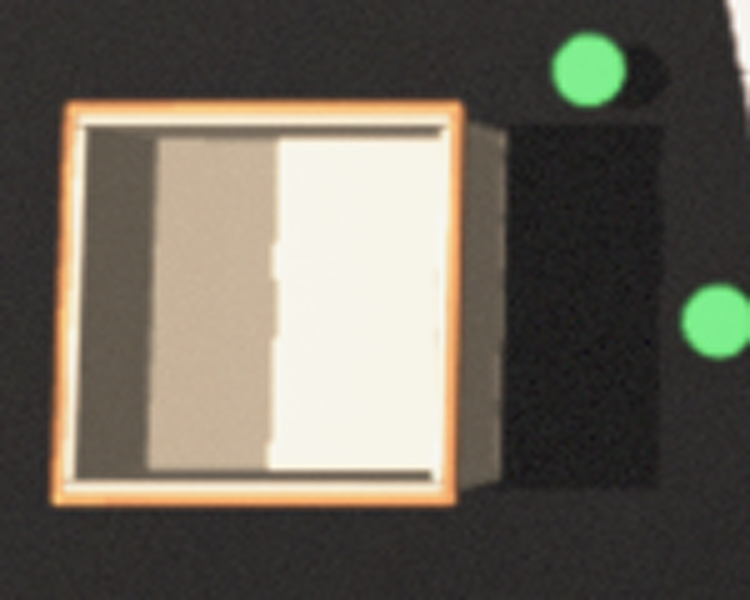

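```bash
python3 - <<'E'
from h import *
from scipy.optimize import least_squares
f=lambda x,y:np.array([(x+.5)/4-.5+220,(y+.5)/4-.5+100])
D=[((-.160,.075,.01),f(198,464)),((-.160,-.075,.01),f(413,423)),((.009,.075,.074),f(138,204)),((.009,-.075,.074),f(364,163)),((.089,.075,.074),f(117,87)),((.089,-.075,.074),f(344,44))]
T=[((-.07,.055,.052),f(209,349)),((-.07,-.055,.052),f(365,322)),((-.159,.008,.063),f(291,468)),((-.159,-.008,.063),f(315,464))]
def fit(P):
    def res(q):
        c,s=np.cos(q[2]),np.sin(q[2])
        return np.concatenate([proj('top',[q[0]+c*p[0]-s*p[1],q[1]+s*p[0]+c*p[1],p[2]])-uv for p,uv in P])
    r=least_squares(res,[.6,.03,.1]); print(r.x.round(4),r.fun.round(2)); return r.x
d=fit(D);t=fit(T)
c,s=np.cos(d[2]),np.sin(d[2]);R=np.array([[c,s],[-s,c]])
print('tray in dock',R@(t[:2]-d[:2]))
for p in (-.114,-.118): print('grip',t[:2]+p*np.array([np.cos(t[2]),np.sin(t[2])]))
g=lambda x,y:np.array([(x+.5)/5-.5+115,(y+.5)/5-.5+170])
B=[g(66,101),g(462,101),g(456,506),g(51,504)]
W=np.array([ray('top',b,.11) for b in B]);print(W.round(4),W.mean(0))
for q in [(51,336),(154,537)]: print('green',ray('top',f(*q),.026))
for n,z in [("mug",.09),("pitcher",.11),("tin",.13),("tamper",.08)]:
  for a in robot.spot_in("top",n)[:1]: print(n,a['point'],ray("top",a['point'],z).round(3))
E
```

```text
[0.6476 0.0499 0.2087] [-0.25 -0.13  0.1  -0.07  0.19  0.25  0.2  -0.05  0.14 -0.15 -0.38  0.14]
[0.6294 0.0406 0.1726] [-1.38 -0.51  0.77  0.03  0.26  0.2   0.34  0.28]
tray in dock [-0.01966827 -0.00527473]
grip [0.51714285 0.02103815]
grip [0.51320229 0.02035113]
[[0.5285 0.4339 0.11  ]
 [0.5329 0.2347 0.11  ]
 [0.3311 0.2293 0.11  ]
 [0.3276 0.4304 0.11  ]] [0.4299958  0.33207282 0.11      ]
green [0.55889274 0.18941682 0.026     ]
green [0.42500493 0.11529132 0.026     ]
mug [207.9, 122.0] [0.711 0.245 0.09 ]
pitcher [403.8, 130.3] [ 0.695 -0.258  0.11 ]
tin [410.6, 216.7] [ 0.476 -0.273  0.13 ]
tamper [479.4, 263.1] [ 0.364 -0.459  0.08 ]
```

```bash
cat >> h.py <<'E'
from scipy.spatial.transform import Rotation as Rn
def st():
    o=robot.observe(); R=Rn.from_euler('xyz',o['tool_rot']).as_matrix()
    print('t',round(o['time'],2),'p',o['tool_pos'].round(4),'open',round(o['opening'],4),'F',o['contact_force'].round(2),'M',o['torque'].round(3))
    print('q',o['qpos'].round(3)); print('R cols x,y,z\n',R.round(4)); return o,R
def go(R,p,target): # shift in tool axes
    return (R.T@(np.asarray(target)-p)).round(4)
E
python3 - <<'E'
from h import *
o,R=st()
a=np.degrees(np.arctan2(R[1,1],R[0,1])); print('ydir',a)
for t in [(.516,.021,.16),(.516,.021,.031)]: print(go(R,o['tool_pos'],t))
E
```

```text
t 1.15 p [0.1206 0.511  0.2267] open 0.0919 F [-0.23  0.1   0.74] M [ 0.003 -0.003  0.029]
q [ 1.193  0.342  1.524 -0.     1.275 -0.146]
R cols x,y,z
 [[ 0.      0.2297  0.9733]
 [ 0.      0.9733 -0.2297]
 [-1.      0.      0.    ]]
ydir 76.7181113892251
[ 0.0667 -0.386   0.4974]
[ 0.1957 -0.386   0.4974]
```

Call:
play_rows:
  moves:
    - [[0, -0.03, 0.038, 0, 1], [0, -0.03, 0.038, 0, 1], [0, -0.03, 0.038, 0, 1], [0, -0.03, 0.038, 0, 1], [0, -0.03, 0.038, 0, 1], [0, -0.03, 0.038, 0, 1], [0, -0.03, 0.038, 0, 1], [0, -0.03, 0.038, 0, 1], [0, -0.03, 0.038, 0, 1], [0, -0.03, 0.038, 0, 1]]

```text
time: 2.15
tool_pos: [0.4294, 0.1247, 0.2273]
tool_rot: [0.966, 1.563, 0.746]
contact_force: [0.8, 0.6, -0.2]
opening: 0.0918
```

Call:
play_rows:
  moves:
    - [[0, 0, 0, -8.5, 1], [0, 0, 0, -8.5, 1], [0, 0, 0, -7.5, 1], [0.01, -0.015, 0.015, 0, 1], [0.01, -0.015, 0.015, 0, 1], [0.01, -0.015, 0.015, 0, 1], [0.01, -0.01, 0.01, 0, 1], [0, 0, 0, 0, 1], [0, 0, 0, 0, 1], [0, 0, 0, 0, 1]]

```text
time: 3.15
tool_pos: [0.5013, 0.0748, 0.1868]
tool_rot: [0.305, 1.562, 0.519]
contact_force: [0.6, 0.8, -1.2]
opening: 0.0919
```

```bash
python3 - <<'E'
from h import *
o,R=st()
im=shot('wrist','w1'); shot('top','t1')
print('ydir',np.degrees(np.arctan2(R[1,1],R[0,1])))
for t in [(.516,.021,.16),(.516,.021,.031)]: print(go(R,o['tool_pos'],t))
E
```

```text
t 3.15 p [0.5013 0.0748 0.1868] open 0.0919 F [ 0.6   0.8  -1.16] M [0.056 0.05  0.002]
q [-0.006  0.341  1.643  0.005  1.15  -1.793]
R cols x,y,z
 [[ 0.008  -0.2125  0.9771]
 [ 0.0046  0.9772  0.2125]
 [-1.      0.0028  0.0088]]
ydir 102.2693115350683
[ 0.0267 -0.0557  0.0027]
[ 0.1557 -0.0561  0.0015]
```

View pics/w1.png

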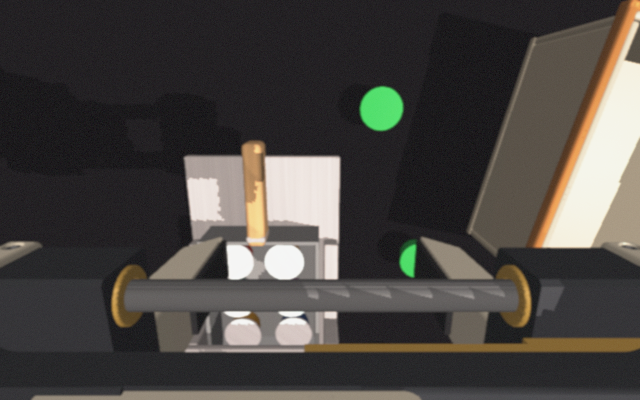

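```bash
python3 - <<'E'
from h import *
a=ray('wrist',(254,145),.063);b=ray('wrist',(258,226),.063)
print(a,b,np.degrees(np.arctan2(b[1]-a[1],b[0]-a[0])))
print('plate',ray('wrist',(185,156),.01),ray('wrist',(340,156),.01))
E
```

```text
[0.47367788 0.01430464 0.063     ] [0.54085516 0.02863922 0.063     ] 12.045370241336222
plate [ 0.50667323 -0.05674279  0.01      ] [0.47519638 0.08802157 0.01      ]
```

Call:
play_rows:
  moves:
    - [[0, -0.027, -0.001, 0, 1], [0.005, -0.027, 0, 0, 1], [0.03, 0, 0, 0, 1], [0.03, 0, 0, 0, 1], [0.03, 0, 0, 0, 1], [0.02, 0, 0, 0, 1], [0, 0, 0, 0, 1], [0, 0, 0, 0, 1], [0, 0, 0, 0, 1], [0, 0, 0, 0, 1]]

```text
time: 4.25
tool_pos: [0.5161, 0.024, 0.0772]
tool_rot: [-0.075, 1.546, 0.146]
contact_force: [0.4, 0.4, -0.2]
opening: 0.0918
```

```bash
python3 - <<'E'
from h import *
o,R=st()
im=shot('wrist','w2'); crop(shot('side','s2'),'s2c',180,180,380,330,4)
print('ydir',np.degrees(np.arctan2(R[1,1],R[0,1])))
for t in [(.513,.0225,.031)]: print(go(R,o['tool_pos'],t))
E
```

```text
t 4.25 p [0.5161 0.024  0.0772] open 0.0918 F [ 0.42  0.37 -0.19] M [0.035 0.001 0.101]
q [-0.106  0.488  1.763  0.008  0.867 -1.902]
R cols x,y,z
 [[ 0.0242 -0.2187  0.9755]
 [ 0.0036  0.9758  0.2187]
 [-0.9997 -0.0018  0.0244]]
ydir 102.6340109380635
[ 0.0461 -0.0007 -0.0045]
```

View pics/w2.png

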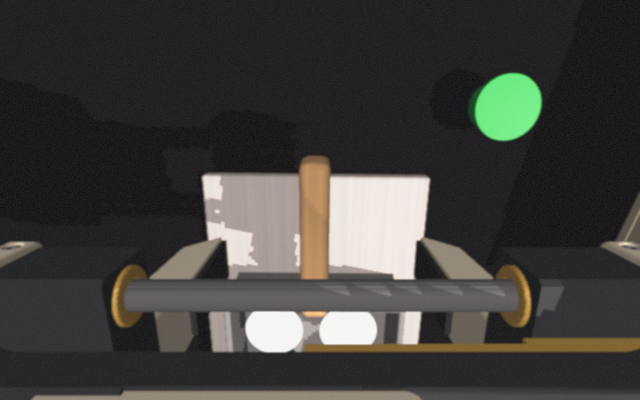

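View pics/s2c.png

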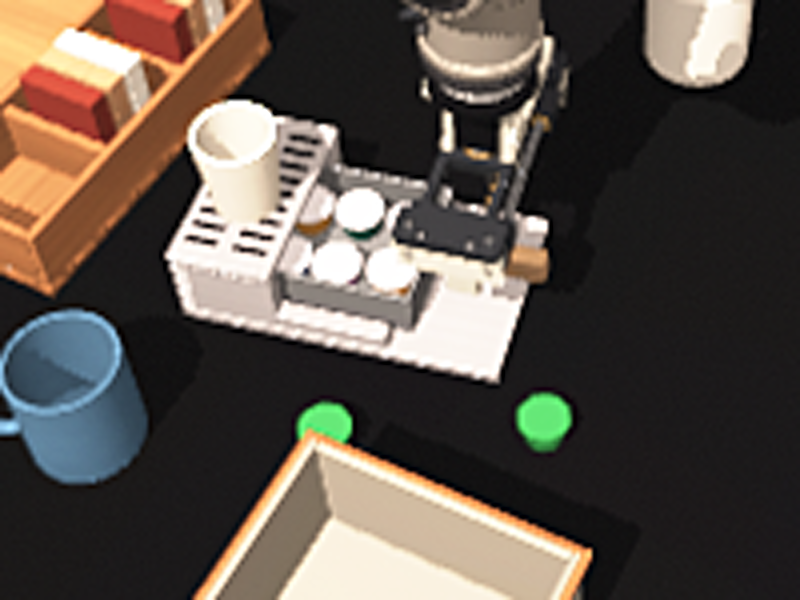

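Call:
play_rows:
  grip_force: 60
  moves:
    - [[0.01, 0, -0.001, 0, 1], [0.012, 0, -0.002, 0, 1], [0.012, 0, -0.002, 0, 1], [0.01, 0, 0, 0, 1], [0.004, 0, 0, 0, 1], [0, 0, 0, 0, 1], [0, 0, 0, 0, -1], [0, 0, 0, 0, -1], [0, 0, 0, 0, -1], [0, 0, 0, 0, -1]]

```text
time: 5.35
tool_pos: [0.5141, 0.0227, 0.0278]
tool_rot: [-0.119, 1.541, 0.101]
contact_force: [1.5, -0.1, -0.2]
opening: 0.0646
```

```bash
python3 - <<'E'
from h import *
o,R=st()
print('ydir',np.degrees(np.arctan2(R[1,1],R[0,1])))
E
```

```text
t 5.35 p [0.5141 0.0227 0.0278] open 0.0646 F [ 1.54 -0.08 -0.24] M [0.036 0.068 0.024]
q [-0.109  0.561  1.813  0.009  0.738 -1.907]
R cols x,y,z
 [[ 0.0296 -0.2184  0.9754]
 [ 0.003   0.9758  0.2185]
 [-0.9996 -0.0035  0.0295]]
ydir 102.61800226881054
```

Call:
play_rows:
  moves:
    - [[-0.003, 0, 0, 0, -1], [0, 0, 0, 0, -1], [0, 0, 0, 0, -1], [0, 0, 0, 0, -1], [0, 0, 0, 0, -1], [0, 0, 0, 0, -1], [0, 0, 0, 0, -1], [0, 0, 0, 0, -1], [0, 0, 0, 0, -1], [0, 0, 0, 0, -1]]

```text
time: 6.35
tool_pos: [0.5145, 0.0226, 0.0319]
tool_rot: [-0.131, 1.54, 0.09]
contact_force: [-0.8, -0.4, 0.9]
opening: 0.0157
```

```bash
python3 - <<'E'
from h import *
o,R=st()
print('ydir',np.degrees(np.arctan2(R[1,1],R[0,1])))
u=np.array([np.cos(.2087),np.sin(.2087),0]); print(go(R,o['tool_pos'],o['tool_pos']-.07*u))
E
```

```text
t 6.35 p [0.5145 0.0226 0.0319] open 0.0157 F [-0.79 -0.37  0.86] M [0.114 0.048 0.036]
q [-0.109  0.555  1.811  0.009  0.746 -1.907]
R cols x,y,z
 [[ 0.0311 -0.2187  0.9753]
 [ 0.0028  0.9758  0.2187]
 [-0.9995 -0.0041  0.0309]]
ydir 102.63164979535934
[-0.0022  0.0008 -0.07  ]
```

Call:
play_rows:
  moves:
    - [[0, 0, -0.004, 0, -1], [-0.0003, 0, -0.007, 0, -1], [-0.0003, 0, -0.009, 0, -1], [-0.0003, 0, -0.009, 0, -1], [-0.0003, 0, -0.009, 0, -1], [-0.0003, 0, -0.009, 0, -1], [-0.0003, 0, -0.009, 0, -1], [-0.0003, 0, -0.008, 0, -1], [-0.0003, 0, -0.005, 0, -1], [0, 0, -0.002, 0, -1]]

```text
time: 7.35
tool_pos: [0.4382, 0.0059, 0.0319]
tool_rot: [-0.115, 1.54, 0.104]
contact_force: [1.2, 0.4, -1.1]
opening: 0.0153
```

```bash
python3 - <<'E'
from h import *
o,R=st()
print('ydir',np.degrees(np.arctan2(R[1,1],R[0,1])))
im=shot('wrist','w3'); crop(shot('side','s3'),'s3c',180,180,380,330,4); crop(shot('top','t3'),'t3c',220,100,345,240,4)
E
```

```text
t 7.35 p [0.4382 0.0059 0.0319] open 0.0153 F [ 1.15  0.36 -1.14] M [ 0.078 -0.092 -0.023]
q [-0.168  0.458  2.018  0.014  0.636 -1.969]
R cols x,y,z
 [[ 0.0307 -0.218   0.9755]
 [ 0.0032  0.9759  0.218 ]
 [-0.9995 -0.0036  0.0306]]
ydir 102.59009264871982
```

View pics/s3c.png

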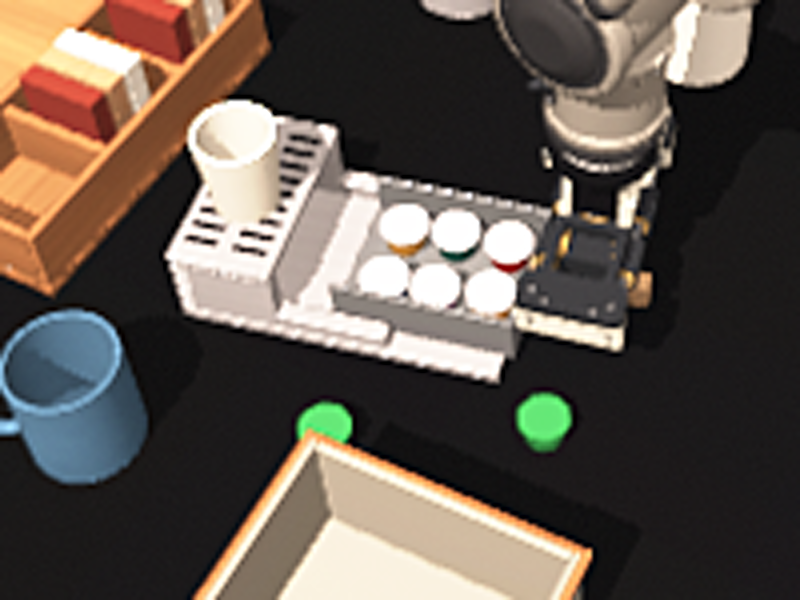

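View pics/t3c.png

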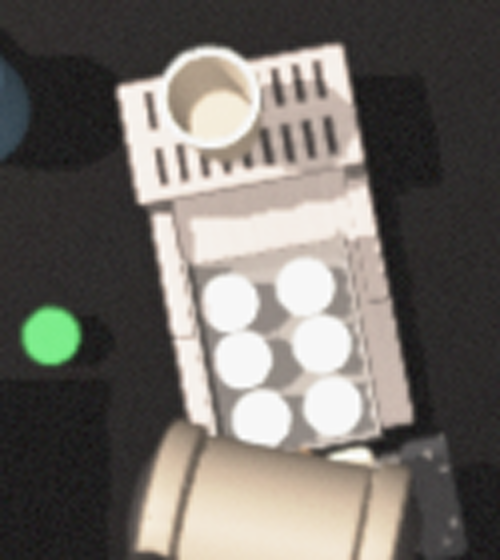

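View pics/w3.png

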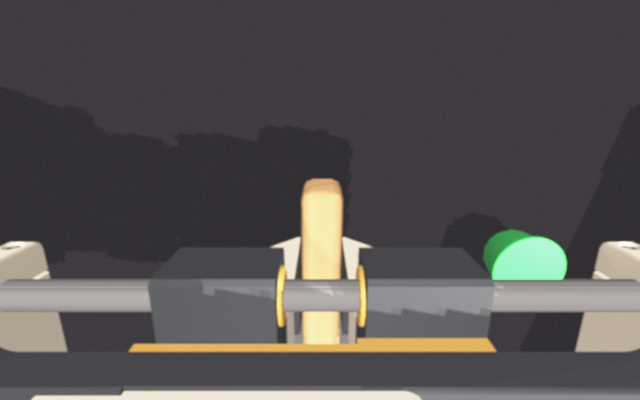

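Call:
play_rows:
  moves:
    - [[-0.002, 0, 0, 0, -1], [-0.003, 0, 0, 0, -1], [-0.004, 0, 0, 0, -1], [-0.004, 0, 0, 0, -1], [-0.004, 0, 0, 0, -1], [-0.003, 0, 0, 0, -1], [0, 0, 0, 0, -1], [0, 0, 0, 0, -1], [0, 0, 0, 0, -1], [0, 0, 0, 0, -1]]

```text
time: 8.5
tool_pos: [0.4377, 0.0063, 0.053]
tool_rot: [-0.102, 1.543, 0.119]
contact_force: [0.2, -0.0, -2.5]
opening: 0.0159
```

```bash
python3 - <<'E'
from h import *
o,R=st()
im=shot('wrist','w4'); crop(shot('side','s4'),'s4c',180,180,380,330,4)
E
```

```text
t 8.5 p [0.4377 0.0063 0.053 ] open 0.0159 F [ 0.15 -0.01 -2.54] M [-0.023  0.289  0.033]
q [-0.167  0.417  2.     0.012  0.698 -1.968]
R cols x,y,z
 [[ 0.0281 -0.2192  0.9753]
 [ 0.0034  0.9757  0.2192]
 [-0.9996 -0.0029  0.0281]]
```

View pics/s4c.png

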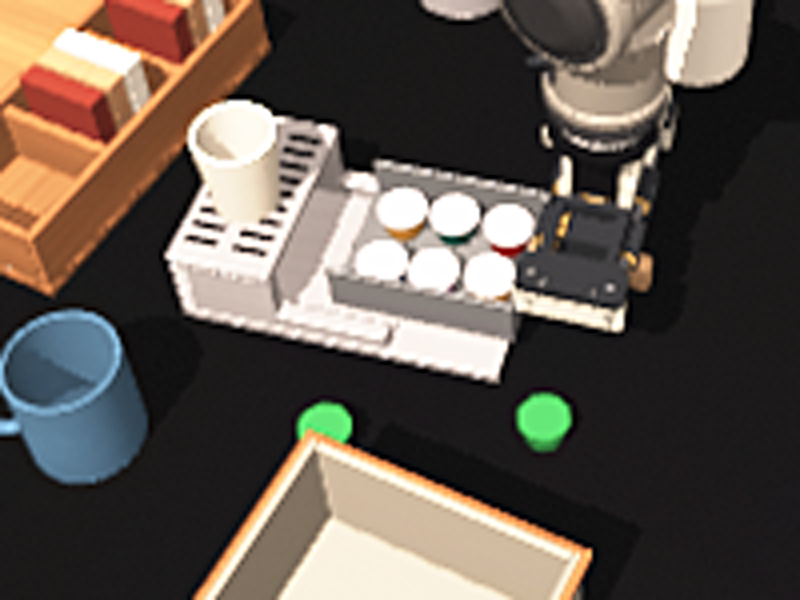

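View pics/w4.png

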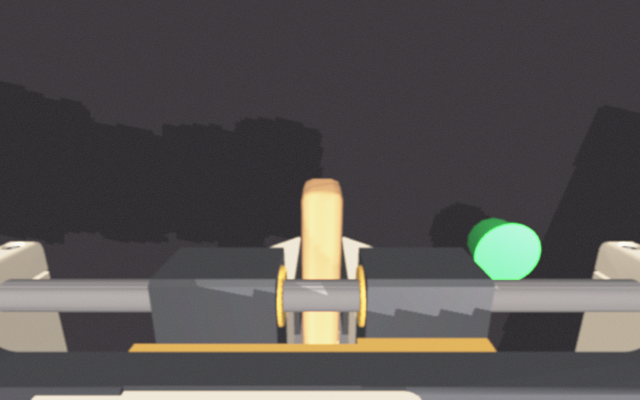

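Call:
play_rows:
  moves:
    - [[-0.006, 0, 0, 0, -1], [-0.014, 0, 0, 0, -1], [-0.025, 0, 0, 0, -1], [-0.03, 0, 0, 0, -1], [-0.03, 0, 0, 0, -1], [-0.03, 0, 0, 0, -1], [-0.03, 0, 0, 0, -1], [-0.03, 0, 0, 0, -1], [-0.025, 0.003, 0, 0, -1], [-0.015, 0.006, 0, 0, -1]]

```text
time: 9.6
tool_pos: [0.4256, 0.0143, 0.2978]
tool_rot: [-0.029, 1.55, 0.191]
contact_force: [0.2, -0.4, -2.9]
opening: 0.0156
```

```bash
python3 - <<'E'
from h import *
o,R=st()
print('ydir',np.degrees(np.arctan2(R[1,1],R[0,1])))
print(go(R,o['tool_pos'],(.285,.33,.295)))
im=shot('side','s5')
E
```

```text
t 9.6 p [0.4256 0.0143 0.2978] open 0.0156 F [ 0.15 -0.42 -2.89] M [-0.064  0.281  0.03 ]
q [-0.152  0.091  1.652  0.007  1.378 -1.944]
R cols x,y,z
 [[ 2.080e-02 -2.183e-01  9.757e-01]
 [ 4.000e-03  9.759e-01  2.182e-01]
 [-9.998e-01 -6.000e-04  2.120e-02]]
ydir 102.6064641800056
[ 0.0012  0.3387 -0.0684]
```

View pics/s5.png

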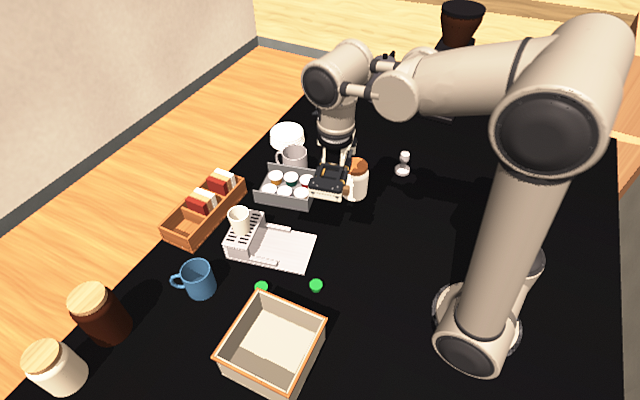

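Call:
play_rows:
  moves:
    - [[0, 0.008, -0.002, 0, -1], [0, 0.016, -0.003, 0, -1], [0, 0.022, -0.005, 0, -1], [0, 0.026, -0.006, 0, -1], [0, 0.028, -0.006, 0, -1], [0, 0.028, -0.006, 0, -1], [0, 0.028, -0.006, 0, -1], [0, 0.028, -0.006, 0, -1], [0, 0.026, -0.006, 0, -1], [0, 0.024, -0.005, 0, -1]]

```text
time: 10.65
tool_pos: [0.3142, 0.2389, 0.2889]
tool_rot: [-0.056, 1.564, 0.159]
contact_force: [-0.4, -0.7, -2.6]
opening: 0.0158
```

```bash
python3 - <<'E'
from h import *
o,R=st()
print('ydir',np.degrees(np.arctan2(R[1,1],R[0,1])))
print(go(R,o['tool_pos'],(.285,.33,.295)))
E
```

```text
t 10.65 p [0.3142 0.2389 0.2889] open 0.0158 F [-0.41 -0.66 -2.59] M [-0.052  0.228  0.036]
q [ 0.457  0.045  1.728 -0.002  1.363 -1.328]
R cols x,y,z
 [[ 6.60e-03 -2.13e-01  9.77e-01]
 [ 1.10e-03  9.77e-01  2.13e-01]
 [-1.00e+00 -4.00e-04  6.70e-03]]
ydir 102.30111774213657
[-0.0062  0.0952 -0.009 ]
```

Call:
play_rows:
  moves:
    - [[-0.002, 0.024, -0.002, 0, -1], [-0.002, 0.022, -0.002, 0, -1], [-0.002, 0.02, -0.002, 0, -1], [0, 0.015, -0.002, 1, -1], [0, 0.009, 0, 2, -1], [0, 0.004, 0, 2.5, -1], [0, 0, 0, 2.5, -1], [0, 0, 0, 2, -1], [0, 0, 0, 1, -1], [0, 0, 0, 0, -1]]

```text
time: 11.65
tool_pos: [0.273, 0.3335, 0.2823]
tool_rot: [-2.593, 1.552, -2.571]
contact_force: [-0.9, -0.6, -2.9]
opening: 0.0158
```

```bash
python3 - <<'E'
from h import *
o,R=st()
print('ydir',np.degrees(np.arctan2(R[1,1],R[0,1])))
print(go(R,o['tool_pos'],(.285,.33,.295)))
im=shot('side','s6');im=shot('top','t6');
E
```

```text
t 11.65 p [0.273  0.3335 0.2823] open 0.0158 F [-0.91 -0.59 -2.88] M [ 0.038  0.276 -0.006]
q [ 0.705  0.135  1.644  0.003  1.381 -0.889]
R cols x,y,z
 [[-0.016  -0.0228  0.9996]
 [-0.0103  0.9997  0.0226]
 [-0.9998 -0.0099 -0.0162]]
ydir 91.30533191589419
[-0.0128 -0.0039  0.0117]
```

View pics/s6.png

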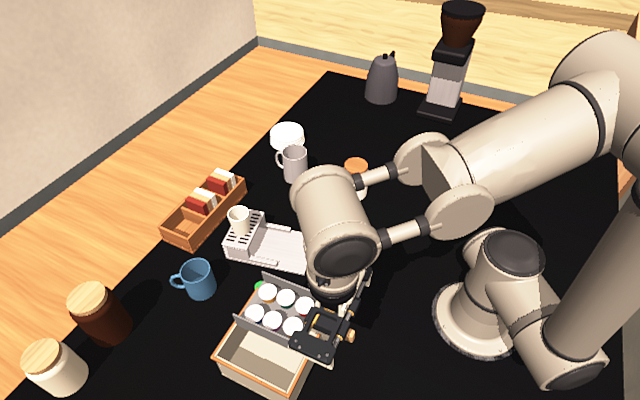

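View pics/t6.png

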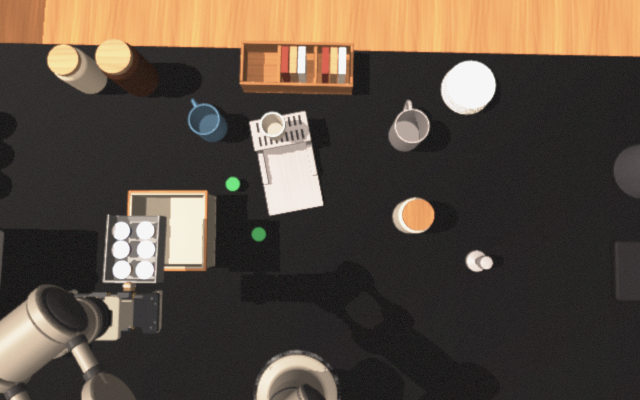

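Call:
play_rows:
  grip_force: 42
  moves:
    - [[-0.005, 0, 0.004, 0, -1], [-0.005, -0.002, 0.004, 0, -1], [-0.003, -0.001, 0.003, 0, -1], [0, 0, 0, 0, -1], [0, 0, 0, 0, -1], [0, 0, 0, 0, -1], [0, 0, 0, 0, -1], [0, 0, 0, 0, -1], [0, 0, 0, 0, -1], [0, 0, 0, 0, -1]]

```text
time: 12.75
tool_pos: [0.2857, 0.3304, 0.2967]
tool_rot: [-2.602, 1.553, -2.578]
contact_force: [-0.9, 0.2, -3.0]
opening: 0.0159
```

```bash
python3 - <<'E'
from h import *
o,R=st()
im=shot('side','s7');crop(im,'s7c',180,220,400,400,3.5)
E
```

```text
t 12.75 p [0.2857 0.3304 0.2967] open 0.0159 F [-0.95  0.21 -3.01] M [ 0.006  0.277 -0.019]
q [ 0.68   0.137  1.602  0.002  1.42  -0.914]
R cols x,y,z
 [[-0.0153 -0.0238  0.9996]
 [-0.0097  0.9997  0.0236]
 [-0.9998 -0.0093 -0.0156]]
```

View pics/s7c.png

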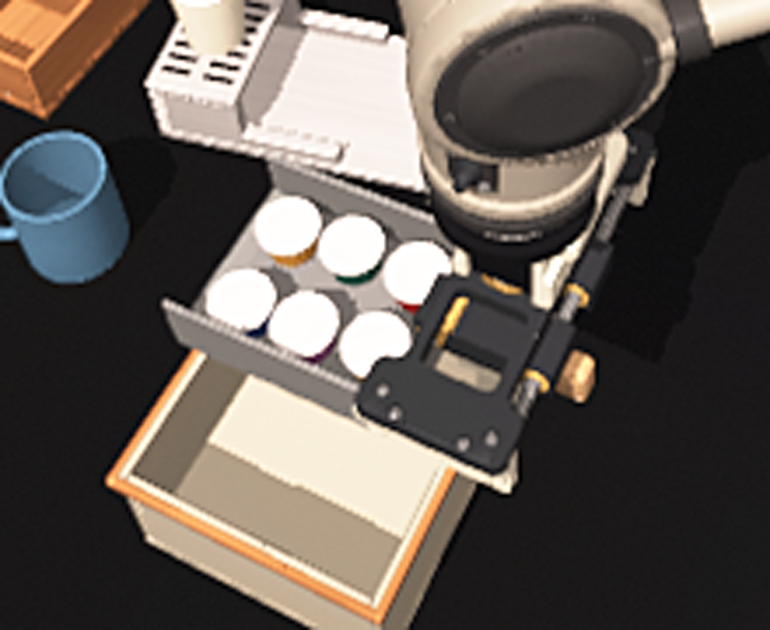

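Call:
play_rows:
  grip_force: 33
  moves:
    - [[0, 0, 0, 0, -1], [0, 0, 0, 0, -1], [0, 0, 0, 0, -1], [0, 0, 0, 0, -1], [0, 0, 0, 0, -1], [0, 0, 0, 0, -1], [0, 0, 0, 0, -1], [0, 0, 0, 0, -1], [0, 0, 0, 0, -1], [0, 0, 0, 0, -1]]

```text
time: 13.8
tool_pos: [0.2856, 0.3304, 0.2967]
tool_rot: [-2.601, 1.553, -2.577]
contact_force: [-0.5, 0.0, -3.4]
opening: 0.0156
```

```bash
python3 - <<'E'
from h import *
o,R=st()
E
```

```text
t 13.8 p [0.2856 0.3304 0.2967] open 0.0156 F [-0.47  0.03 -3.37] M [ 0.074  0.23  -0.009]
q [ 0.681  0.137  1.602  0.002  1.42  -0.914]
R cols x,y,z
 [[-0.0153 -0.0239  0.9996]
 [-0.0097  0.9997  0.0238]
 [-0.9998 -0.0093 -0.0155]]
```

Call:
play_rows:
  grip_force: 28
  moves:
    - [[0, 0, 0, 0, -1], [0, 0, 0, 0, -1], [0, 0, 0, 0, -1], [0, 0, 0, 0, -1], [0, 0, 0, 0, -1], [0, 0, 0, 0, -1], [0, 0, 0, 0, -1], [0, 0, 0, 0, -1], [0, 0, 0, 0, -1], [0, 0, 0, 0, -1]]

```text
time: 14.8
tool_pos: [0.2856, 0.3304, 0.2966]
tool_rot: [-2.603, 1.553, -2.579]
contact_force: [0.5, 0.5, -3.2]
opening: 0.0158
```

```bash
python3 - <<'E'
from h import *
o,R=st()
im=shot('side','s8');crop(im,'s8c',180,220,400,400,3.5)
E
```

```text
t 14.8 p [0.2856 0.3304 0.2966] open 0.0158 F [ 0.55  0.54 -3.16] M [ 0.022  0.248 -0.073]
q [ 0.681  0.137  1.602  0.002  1.42  -0.914]
R cols x,y,z
 [[-0.0154 -0.0239  0.9996]
 [-0.0097  0.9997  0.0237]
 [-0.9998 -0.0093 -0.0156]]
```

View pics/s8c.png

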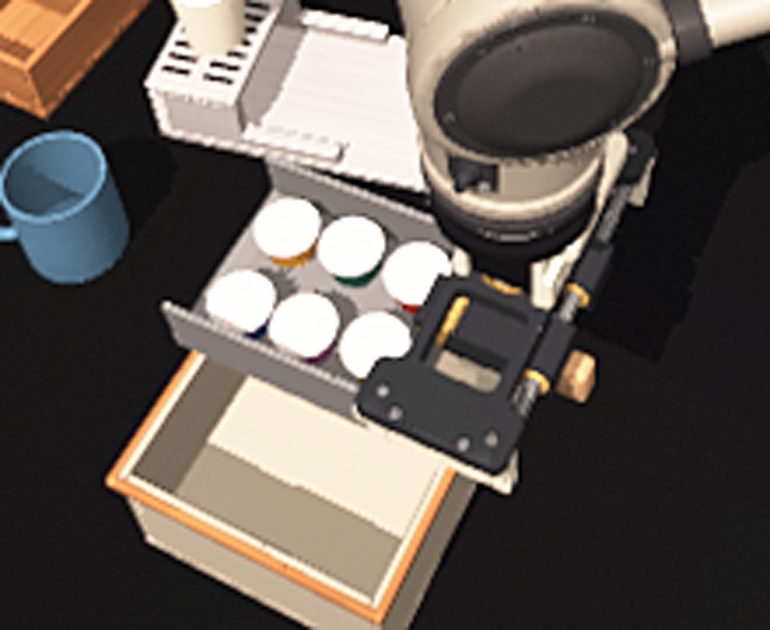

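Call:
play_rows:
  grip_force: 24
  moves:
    - [[0, 0, 0, 0, -1], [0, 0, 0, 0, -1], [0, 0, 0, 0, -1], [0, 0, 0, 0, -1], [0, 0, 0, 0, -1], [0, 0, 0, 0, -1], [0, 0, 0, 0, -1], [0, 0, 0, 0, -1], [0, 0, 0, 0, -1], [0, 0, 0, 0, -1]]

```text
time: 15.85
tool_pos: [0.2856, 0.3304, 0.2967]
tool_rot: [-2.601, 1.553, -2.578]
contact_force: [-1.7, -0.2, -2.8]
opening: 0.0159
```

```bash
cat > chk.py <<'E'
from h import *
import sys
n=sys.argv[1]
o,R=st()
im=shot('side','s'+n);crop(im,'s'+n+'c',180,220,400,400,3.5)
E
python3 chk.py 9
```

```text
t 15.85 p [0.2856 0.3304 0.2967] open 0.0159 F [-1.73 -0.18 -2.8 ] M [0.091 0.23  0.018]
q [ 0.681  0.137  1.602  0.002  1.42  -0.914]
R cols x,y,z
 [[-0.0153 -0.0239  0.9996]
 [-0.0097  0.9997  0.0237]
 [-0.9998 -0.0093 -0.0155]]
```

View pics/s9c.png

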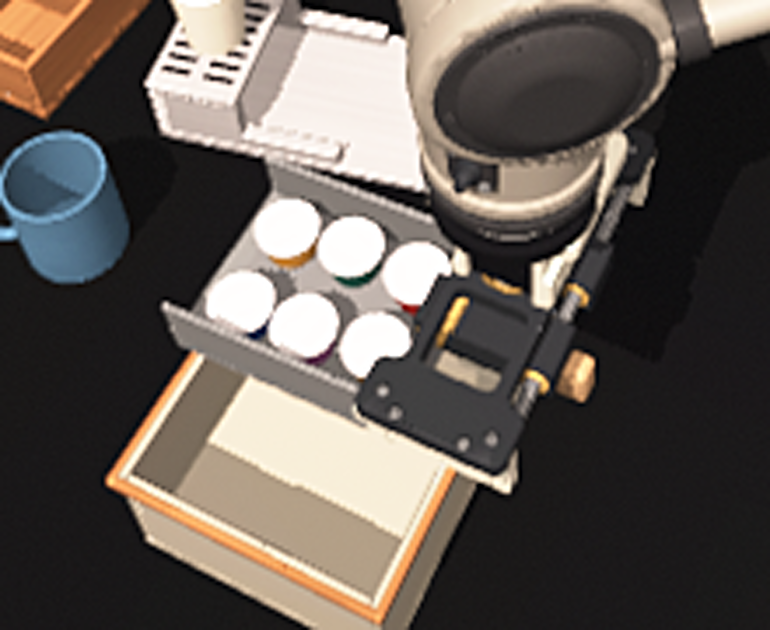

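Call:
play_rows:
  grip_force: 20
  moves:
    - [[0, 0, 0, 0, -1], [0, 0, 0, 0, -1], [0, 0, 0, 0, -1], [0, 0, 0, 0, -1], [0, 0, 0, 0, -1], [0, 0, 0, 0, -1], [0, 0, 0, 0, -1], [0, 0, 0, 0, -1], [0, 0, 0, 0, -1], [0, 0, 0, 0, -1]]

```text
time: 16.9
tool_pos: [0.2857, 0.3305, 0.2967]
tool_rot: [-2.598, 1.553, -2.574]
contact_force: [-0.0, 0.6, -2.4]
opening: 0.0156
```

```bash
python3 chk.py 10
```

```text
t 16.9 p [0.2857 0.3305 0.2967] open 0.0156 F [-0.04  0.6  -2.37] M [0.056 0.17  0.022]
q [ 0.681  0.137  1.602  0.002  1.42  -0.914]
R cols x,y,z
 [[-0.0151 -0.0239  0.9996]
 [-0.0096  0.9997  0.0238]
 [-0.9998 -0.0093 -0.0153]]
```

View pics/s10c.png

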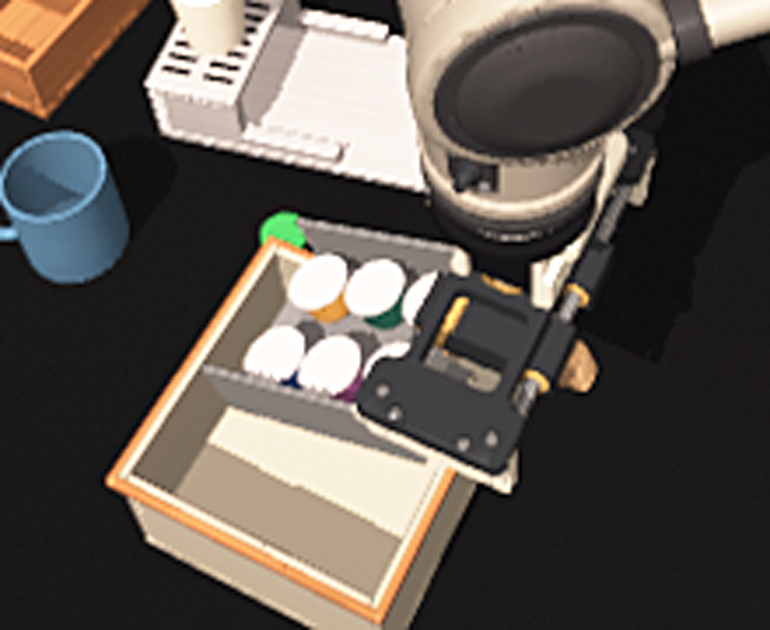

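Call:
play_rows:
  grip_force: 18
  moves:
    - [[0, 0, 0.002, 0, -1], [0, 0, 0.003, 0, -1], [0, 0, 0.004, 0, -1], [0, 0, 0.004, 0, -1], [0, 0, 0.004, 0, -1], [0, 0, 0.004, 0, -1], [0, 0, 0.004, 0, -1], [0, 0, 0.003, 0, -1], [0, 0, 0.002, 0, -1], [0, 0, 0, 0, -1]]

```text
time: 17.95
tool_pos: [0.319, 0.3312, 0.296]
tool_rot: [-2.587, 1.553, -2.563]
contact_force: [-0.6, 0.1, -2.5]
opening: 0.0155
```

```bash
python3 chk.py 11
```

```text
t 17.95 p [0.319  0.3312 0.296 ] open 0.0155 F [-0.62  0.08 -2.47] M [0.058 0.204 0.029]
q [ 6.360e-01  1.820e-01  1.549e+00  1.000e-03  1.428e+00 -9.580e-01]
R cols x,y,z
 [[-0.0151 -0.0234  0.9996]
 [-0.0098  0.9997  0.0232]
 [-0.9998 -0.0095 -0.0153]]
```

View pics/s11c.png

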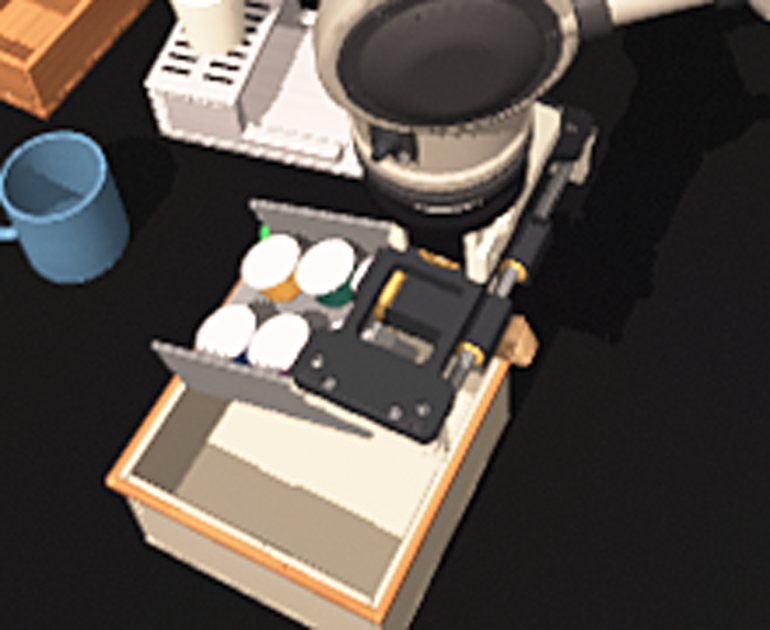

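Call:
play_rows:
  grip_force: 15.5
  moves:
    - [[0, 0, 0, 0, -1], [0, 0, 0.001, 0, -1], [0, 0, 0.002, 0, -1], [0, 0, 0.003, 0, -1], [0, 0, 0.003, 0, -1], [0, 0, 0.003, 0, -1], [0, 0, 0.002, 0, -1], [0, 0, 0.001, 0, -1], [0, 0, 0, 0, -1], [0, 0, 0, 0, -1]]

```text
time: 19.0
tool_pos: [0.335, 0.3316, 0.2957]
tool_rot: [-2.589, 1.553, -2.565]
contact_force: [1.0, 0.2, -3.0]
opening: 0.0161
```

```bash
python3 chk.py 12
```

```text
t 19.0 p [0.335  0.3316 0.2957] open 0.0161 F [ 0.95  0.2  -2.95] M [ 0.044  0.203 -0.015]
q [ 6.170e-01  2.050e-01  1.521e+00  1.000e-03  1.433e+00 -9.780e-01]
R cols x,y,z
 [[-0.0151 -0.0237  0.9996]
 [-0.0098  0.9997  0.0236]
 [-0.9998 -0.0095 -0.0154]]
```

View pics/s12c.png

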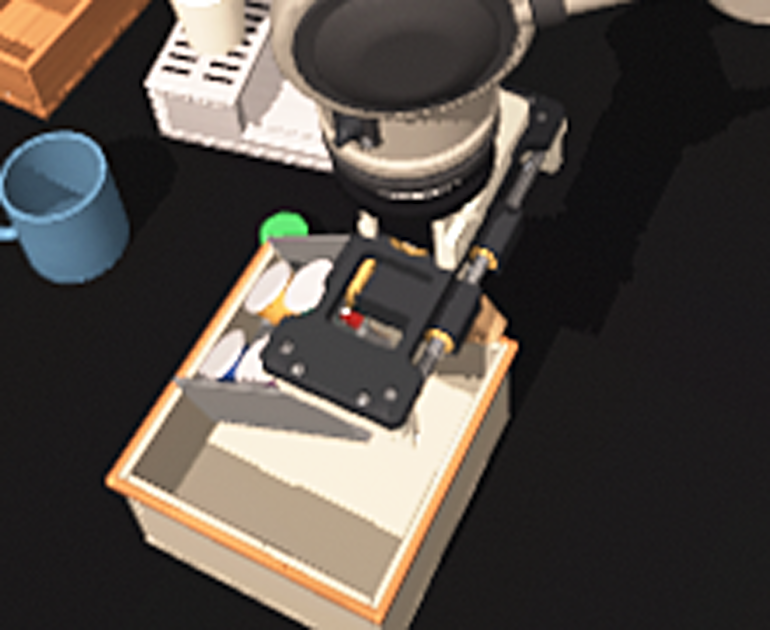

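Call:
play_rows:
  grip_force: 12.5
  moves:
    - [[0, 0, 0.002, 0, -1], [0, 0, 0.002, 0, -1], [0, 0, 0.002, 0, -1], [0, 0, 0.002, 0, -1], [0, 0, 0.002, 0, -1], [0, 0, 0.002, 0, -1], [0, 0, 0.002, 0, -1], [0, 0, 0, 0, -1], [0, 0, 0, 0, -1], [0, 0, 0, 0, -1]]

```text
time: 20.05
tool_pos: [0.3503, 0.3319, 0.2955]
tool_rot: [-2.584, 1.553, -2.56]
contact_force: [0.6, 0.4, -2.6]
opening: 0.0162
```

```bash
python3 chk.py 13
```

```text
t 20.05 p [0.3503 0.3319 0.2955] open 0.0162 F [ 0.61  0.44 -2.57] M [ 0.011  0.172 -0.013]
q [ 0.599  0.227  1.494  0.     1.439 -0.995]
R cols x,y,z
 [[-0.0149 -0.0238  0.9996]
 [-0.0098  0.9997  0.0237]
 [-0.9998 -0.0095 -0.0152]]
```

View pics/s13c.png

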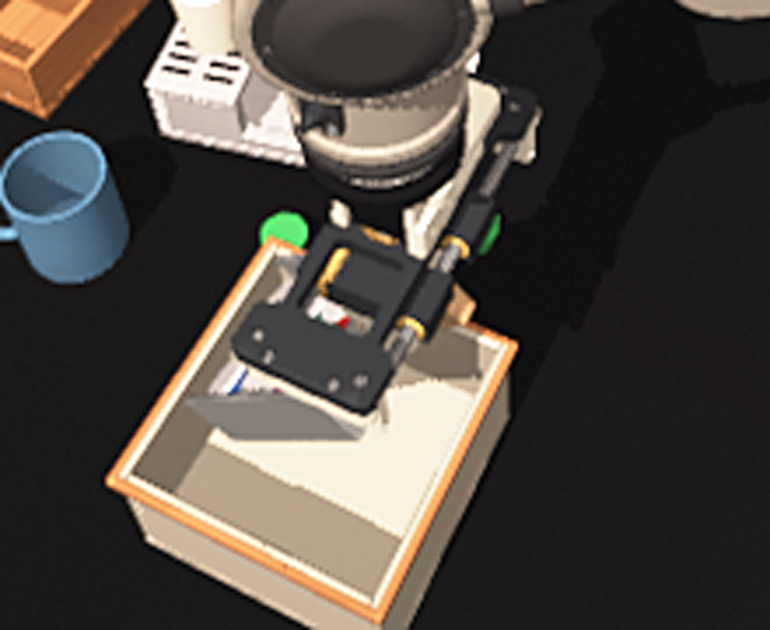

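Call:
play_rows:
  grip_force: 8.5
  moves:
    - [[0, 0, 0.002, 0, -1], [0, 0, 0.003, 0, -1], [0, 0, 0.003, 0, -1], [0, 0, 0.003, 0, -1], [0, 0, 0.003, 0, -1], [0, 0, 0.003, 0, -1], [0, 0, 0.002, 0, -1], [0, 0, 0, 0, -1], [0, 0, 0, 0, -1], [0, 0, 0, 0, -1]]

```text
time: 21.1
tool_pos: [0.3715, 0.3326, 0.2957]
tool_rot: [-2.571, 1.555, -2.547]
contact_force: [0.0, 0.5, -2.1]
opening: 0.016
```

```bash
python3 chk.py 14
```

```text
t 21.1 p [0.3715 0.3326 0.2957] open 0.016 F [ 0.01  0.49 -2.07] M [ 0.018  0.047 -0.002]
q [ 0.577  0.257  1.454 -0.     1.448 -1.018]
R cols x,y,z
 [[-0.0135 -0.0238  0.9996]
 [-0.0091  0.9997  0.0236]
 [-0.9999 -0.0088 -0.0137]]
```

View pics/s14c.png

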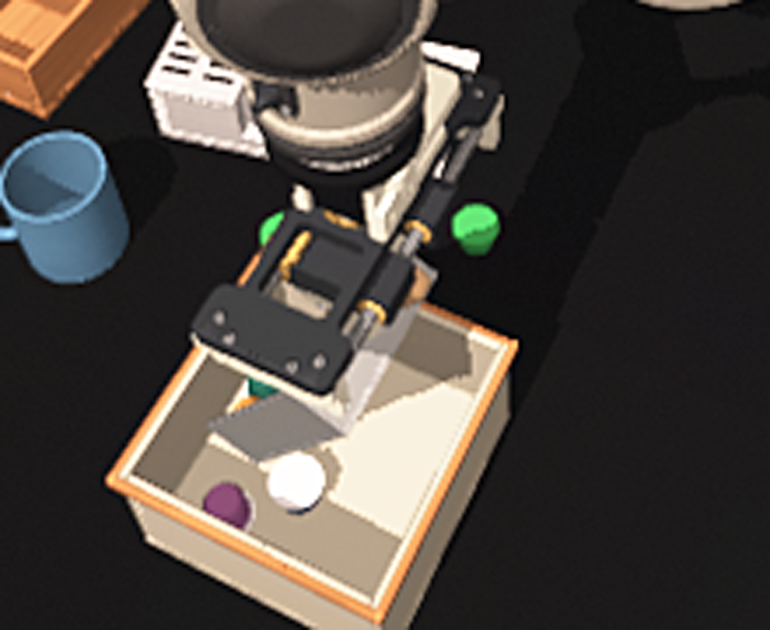

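Call:
play_rows:
  grip_force: 6
  moves:
    - [[0, 0, 0.003, 0, -1], [0, 0, 0.005, 0, -1], [0, 0, 0.005, 0, -1], [0, 0, 0, 0, -1], [-0.006, 0, 0, 0, -1], [0.006, 0, 0, 0, -1], [-0.006, 0, 0, 0, -1], [0.006, 0, 0, 0, -1], [0, 0, 0, 0, -1], [0, 0, 0, 0, -1]]

```text
time: 22.15
tool_pos: [0.3855, 0.333, 0.2956]
tool_rot: [-2.57, 1.555, -2.546]
contact_force: [0.2, 0.7, -1.6]
opening: 0.0157
```

```bash
python3 chk.py 15; python3 - <<'E'
from h import *
crop(shot('top','t15'),'t15c',60,150,280,330,3.5); shot('wrist','w15')
E
```

```text
t 22.15 p [0.3855 0.333  0.2956] open 0.0157 F [ 0.22  0.69 -1.56] M [-0.05  -0.007 -0.039]
q [ 5.620e-01  2.770e-01  1.426e+00 -1.000e-03  1.455e+00 -1.032e+00]
R cols x,y,z
 [[-0.0133 -0.024   0.9996]
 [-0.009   0.9997  0.0239]
 [-0.9999 -0.0087 -0.0135]]
```

View pics/s15c.png

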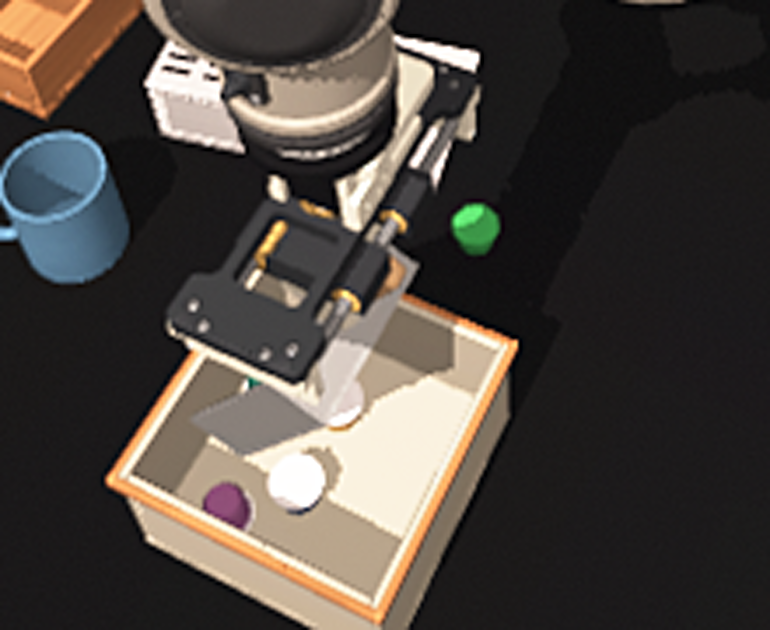

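View pics/t15c.png

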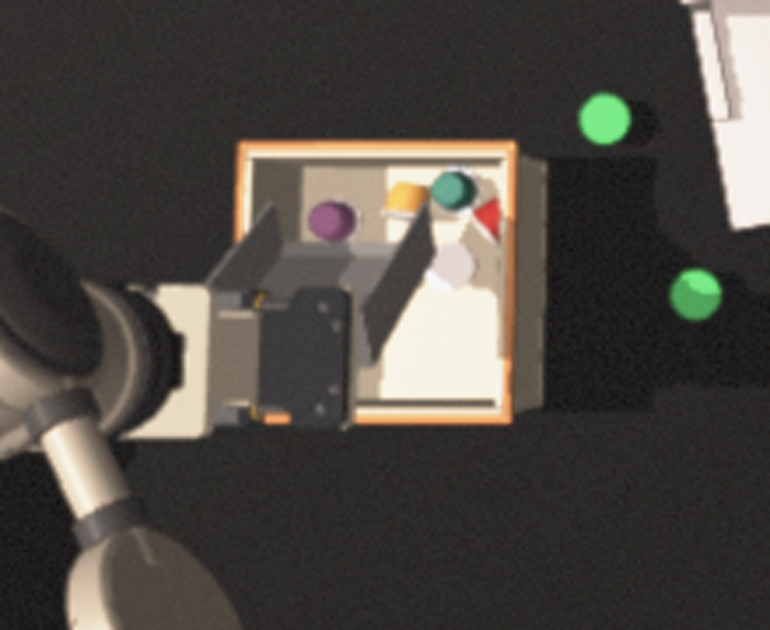

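View pics/w15.png

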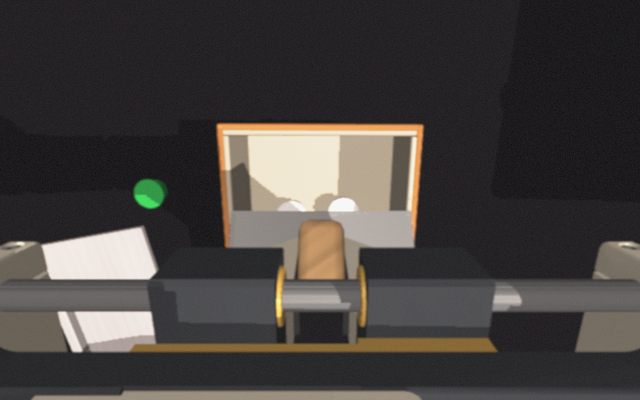

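Call:
play_rows:
  grip_force: 60
  moves:
    - [[-0.015, 0, 0, 0, -1], [-0.02, 0, 0, 0, -1], [-0.005, -0.015, 0.01, 0, -1], [0, -0.028, 0.019, 0, -1], [0, -0.035, 0.024, 0, -1], [0, -0.035, 0.024, 0, -1], [0, -0.035, 0.024, 0, -1], [0, -0.035, 0.024, 0, -1], [0, -0.035, 0.024, 0, -1], [0, -0.03, 0.02, 0, -1]]

```text
time: 23.3
tool_pos: [0.5654, 0.0855, 0.3378]
tool_rot: [-2.632, 1.557, -2.598]
contact_force: [0.7, 0.2, -2.7]
opening: 0.0159
```

```bash
python3 - <<'E'
from h import *
o,R=st()
print('ydir',np.degrees(np.arctan2(R[1,1],R[0,1])))
print(go(R,o['tool_pos'],(.5987,.0395,.2)))
shot('side','s16');crop(shot('top','t16'),'t16c',60,150,280,330,3.5);
E
```

```text
t 23.3 p [0.5654 0.0855 0.3378] open 0.0159 F [ 0.66  0.19 -2.66] M [ 0.1    0.021 -0.02 ]
q [ 0.02   0.385  1.159 -0.007  1.61  -1.585]
R cols x,y,z
 [[-0.0117 -0.0341  0.9994]
 [-0.0071  0.9994  0.034 ]
 [-0.9999 -0.0067 -0.0119]]
ydir 91.95392015539083
[ 0.1377 -0.0462  0.0334]
```

View pics/s16.png

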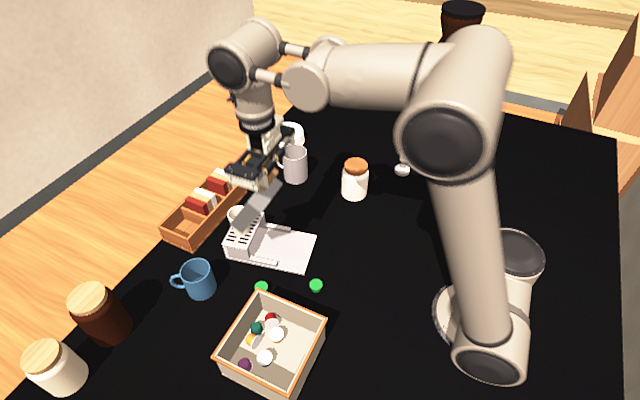

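View pics/t16c.png

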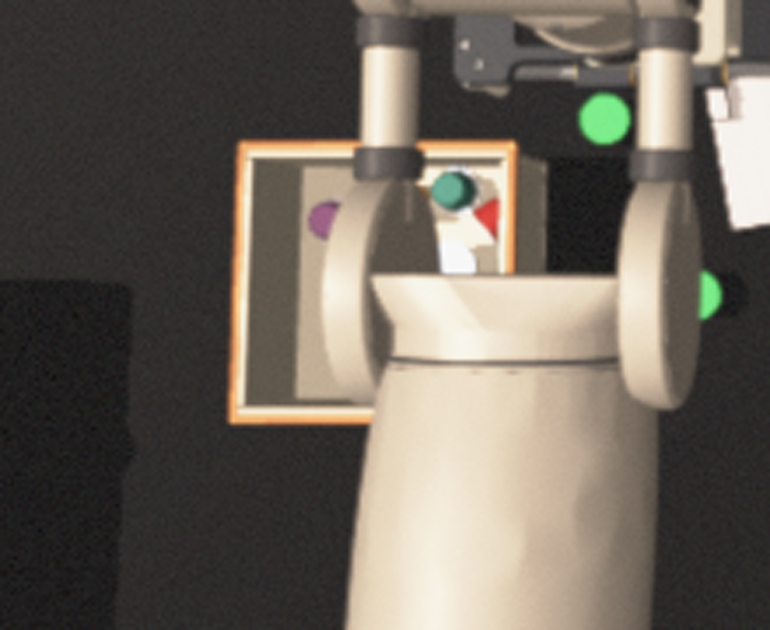

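Call:
play_rows:
  grip_force: 60
  moves:
    - [[0, 0, 0, -5, -1], [0, 0, 0, -5.2, -1], [0, -0.015, 0.006, 0, -1], [0.01, -0.015, 0.006, 0, -1], [0.02, -0.012, 0.006, 0, -1], [0.02, -0.01, 0.005, 0, -1], [0.02, 0, 0, 0, -1], [0.02, 0, 0, 0, -1], [0.015, 0, 0, 0, -1], [0, 0, 0, 0, -1]]

```text
time: 24.4
tool_pos: [0.6019, 0.0283, 0.2326]
tool_rot: [-2.356, 1.558, -2.16]
contact_force: [0.8, 0.4, -2.6]
opening: 0.0161
```

```bash
python3 - <<'E'
from h import *
o,R=st()
print('ydir',np.degrees(np.arctan2(R[1,1],R[0,1])))
u=np.array([np.cos(.2087),np.sin(.2087)]);v=np.array([-u[1],u[0]]);d=o['tool_pos'][:2]-[.6476,.0499]; print('dock xy',d@u,d@v)
print(go(R,o['tool_pos'],(.5987,.0395,.182)))
crop(shot('side','s17'),'s17c',180,120,380,290,3.8);shot('wrist','w17')
E
```

```text
t 24.4 p [0.6019 0.0283 0.2326] open 0.0161 F [ 0.82  0.4  -2.61] M [0.281 0.059 0.124]
q [-0.074  0.487  1.28  -0.011  1.381 -1.84 ]
R cols x,y,z
 [[-0.0068 -0.1955  0.9807]
 [-0.0102  0.9807  0.1954]
 [-0.9999 -0.0087 -0.0087]]
ydir 101.27213297790928
dock xy -0.04919789039329229 -0.01165361715464834
[ 0.0505  0.012  -0.0005]
```

View pics/s17c.png

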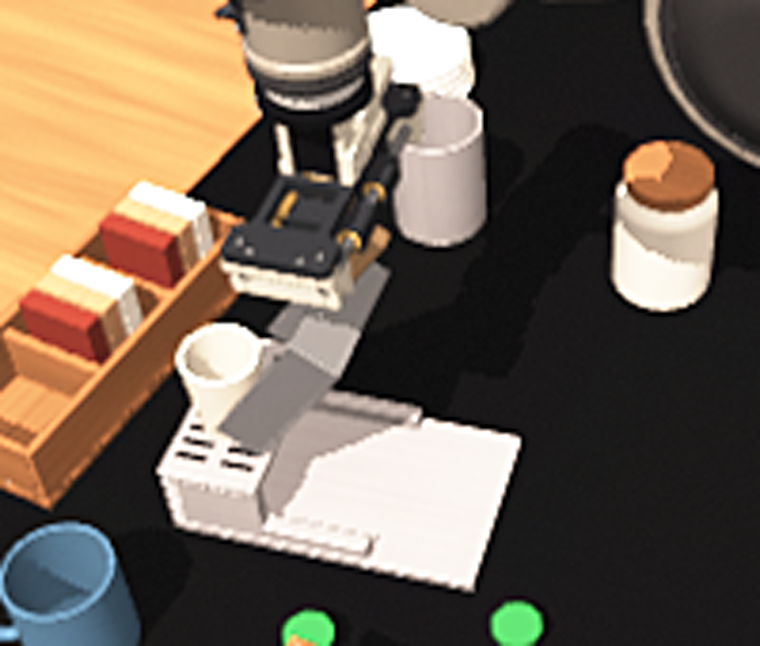

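View pics/w17.png

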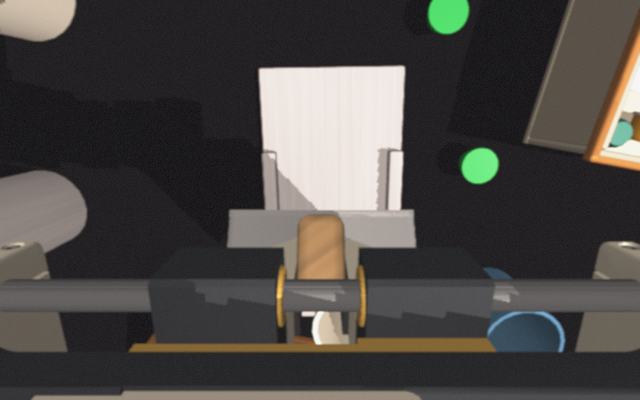

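```bash
cat >> h.py <<'E'
def traypts(R,p,tilt,goff=-.118,gz=.040):
    # tilt deg nose down; returns function mapping tray-frame points to world
    g=p-R[:,0]*.019
    h=R[:,2].copy();h[2]=0;h/=np.linalg.norm(h);l=np.cross([0,0,1],h)
    a=np.radians(tilt)
    ux=h*np.cos(a)-np.array([0,0,1])*np.sin(a); uz=h*np.sin(a)+np.array([0,0,1])*np.cos(a)
    return lambda q: g+ux*(q[0]-goff)+l*q[1]+uz*(q[2]-gz)
def overlay(im,cam,R,p,tilts):
    im=im.copy()
    for t,c in zip(tilts,[(0,0,255),(0,255,0),(255,0,0)]):
        f=traypts(R,p,t)
        for s in (1,-1):
            P=np.array([proj(cam,f((x,s*.055,z))) for x,z in [(-.07,.042),(-.07,0),(.07,0),(.07,.042)]])
            cv2.polylines(im,[P.round().astype(np.int32)],True,c,1)
    return im
E
python3 - <<'E'
from h import *
o=robot.observe();R=Rn.from_euler('xyz',o['tool_rot']).as_matrix()
im=cv2.imread('pics/s17.png')
crop(overlay(im,'side',R,o['tool_pos'],[60,70,80]),'ov17',200,150,320,260,6)
E
```

```text
(no output)
```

View pics/ov17.png

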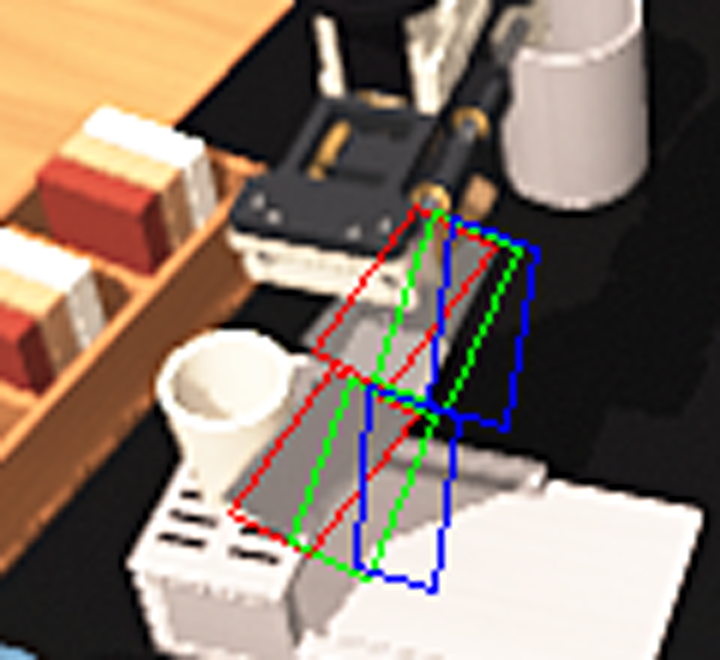

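Call:
play_rows:
  grip_force: 60
  moves:
    - [[-0.002, 0, -0.006, 0, -1], [-0.002, 0, -0.01, 0, -1], [0, 0, -0.012, 0, -1], [0, 0, -0.012, 0, -1], [0, 0, -0.012, 0, -1], [0, 0.004, -0.01, 0, -1], [0, 0.004, -0.008, 0, -1], [0, 0.004, -0.004, 0, -1], [0, 0, 0, -1, -1], [0, 0, 0, 0, -1]]

```text
time: 25.5
tool_pos: [0.5203, 0.0226, 0.2321]
tool_rot: [-2.707, 1.552, -2.499]
contact_force: [0.0, -0.1, -1.7]
opening: 0.0159
```

```bash
cat > dk.py <<'E'
from h import *
import sys
n=sys.argv[1]; T=[float(a) for a in sys.argv[2:]]
o,R=st()
print('ydir',np.degrees(np.arctan2(R[1,1],R[0,1])))
u=np.array([np.cos(.2087),np.sin(.2087)]);v=np.array([-u[1],u[0]]);d=o['tool_pos'][:2]-[.6476,.0499]; print('dock xy',d@u,d@v)
im=shot('side','s'+n);crop(im,'s'+n+'c',180,120,380,290,3.8)
crop(overlay(im,'side',R,o['tool_pos'],T),'ov'+n,200,150,330,260,6)
E
python3 dk.py 18 50 57 64
```

```text
t 25.5 p [0.5203 0.0226 0.2321] open 0.0159 F [ 0.01 -0.14 -1.66] M [ 0.006  0.038 -0.042]
q [-0.096  0.339  1.513 -0.013  1.303 -1.872]
R cols x,y,z
 [[-0.0149 -0.2069  0.9783]
 [-0.0112  0.9783  0.2067]
 [-0.9998 -0.0078 -0.0169]]
ydir 101.9397469688074
dock xy -0.13023088063058993 -0.0003081735852458421
```

View pics/ov18.png

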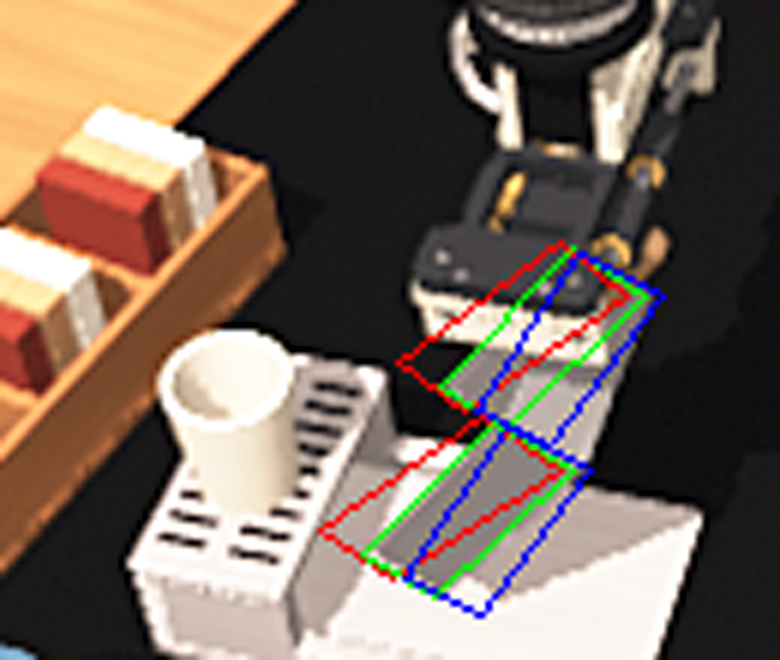

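View pics/s18c.png

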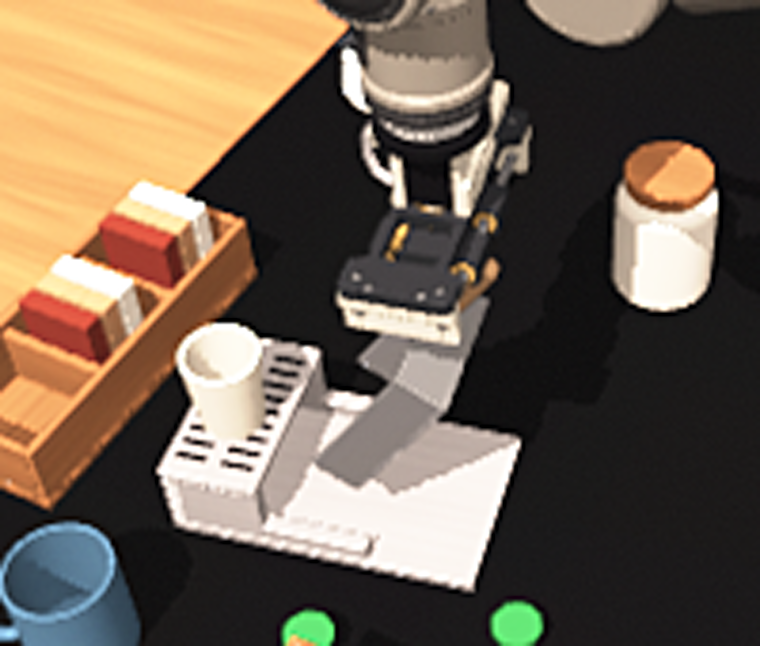

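Call:
play_rows:
  grip_force: 14
  moves:
    - [[0.006, 0, 0, 0, -1], [0.008, 0, 0, 0, -1], [0.008, 0, 0, 0, -1], [0.008, 0, 0, 0, -1], [0.008, 0, 0, 0, -1], [0.007, 0, 0, 0, -1], [0.005, 0, 0, 0, -1], [0.003, 0, 0, 0, -1], [0, 0, 0, 0, -1], [0, 0, 0, 0, -1]]

```text
time: 26.55
tool_pos: [0.5199, 0.0218, 0.1727]
tool_rot: [-2.781, 1.55, -2.574]
contact_force: [-0.4, 0.8, -1.9]
opening: 0.0159
```

```bash
python3 dk.py 19 50 57 64
```

```text
t 26.55 p [0.5199 0.0218 0.1727] open 0.0159 F [-0.39  0.83 -1.86] M [ 0.048  0.069 -0.004]
q [-0.098  0.394  1.604 -0.014  1.159 -1.87 ]
R cols x,y,z
 [[-0.0172 -0.2061  0.9784]
 [-0.0109  0.9785  0.2059]
 [-0.9998 -0.0072 -0.019 ]]
ydir 101.89365227848481
dock xy -0.1307491666685734 -0.0010084273249883553
```

View pics/ov19.png

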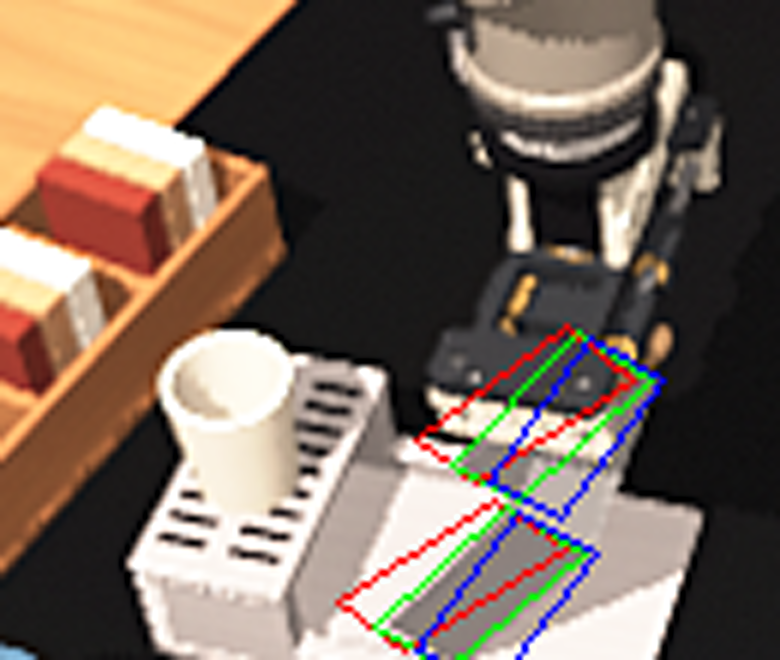

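Call:
play_rows:
  grip_force: 12
  moves:
    - [[0.003, 0, 0, 0, -1], [0.003, 0, -0.003, 0, -1], [0.004, 0, -0.006, 0, -1], [0.004, 0, -0.008, 0, -1], [0.005, 0, -0.009, 0, -1], [0.005, 0, -0.009, 0, -1], [0.005, 0, -0.008, 0, -1], [0.003, 0, -0.004, 0, -1], [0, 0, 0, 0, -1], [0, 0, 0, 0, -1]]

```text
time: 27.6
tool_pos: [0.4743, 0.0114, 0.1448]
tool_rot: [-2.127, 1.559, -1.92]
contact_force: [0.3, -0.5, -0.7]
opening: 0.0155
```

```bash
python3 dk.py 20 40 48 56
```

```text
t 27.6 p [0.4743 0.0114 0.1448] open 0.0155 F [ 0.28 -0.54 -0.71] M [ 0.116 -0.     0.044]
q [-0.13   0.341  1.776 -0.013  1.027 -1.901]
R cols x,y,z
 [[-0.0039 -0.2055  0.9787]
 [-0.0108  0.9786  0.2054]
 [-0.9999 -0.0098 -0.0061]]
ydir 101.85783660978657
dock xy -0.17756261247024896 -0.0017391818174935089
```

View pics/ov20.png

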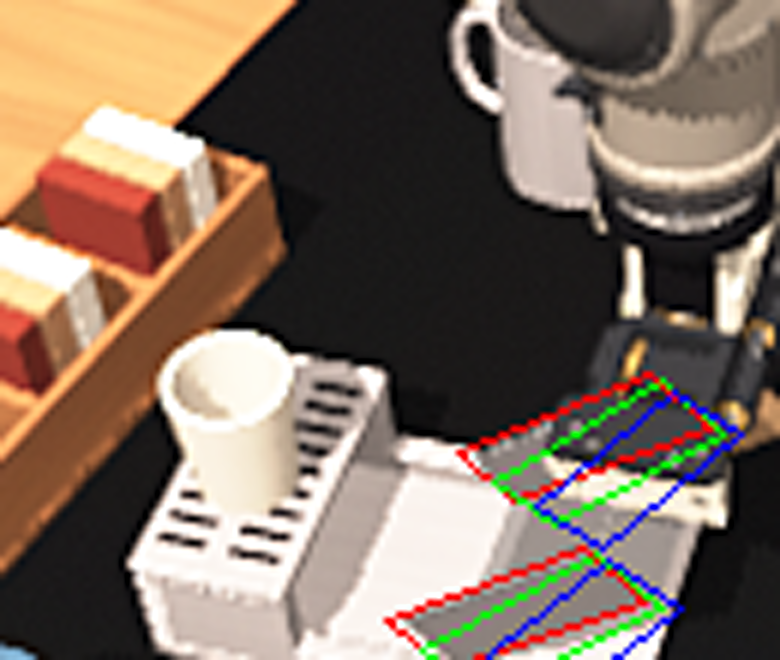

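Call:
play_rows:
  grip_force: 12
  moves:
    - [[0.006, 0.001, -0.006, 0, -1], [0.008, 0, -0.008, 0, -1], [0.009, 0, -0.009, 0, -1], [0.01, 0, -0.009, 0, -1], [0.011, 0, -0.008, 0, -1], [0.011, 0, -0.008, 0, -1], [0.011, 0, -0.006, 0, -1], [0.01, 0, -0.004, 0, -1], [0, 0, 0, 0, -1], [0, 0, 0, 0, -1]]

```text
time: 28.65
tool_pos: [0.4109, -0.001, 0.0631]
tool_rot: [-2.151, 1.56, -1.944]
contact_force: [0.6, -0.7, -0.8]
opening: 0.0158
```

```bash
python3 dk.py 21 5 12 20
```

```text
t 28.65 p [ 0.4109 -0.001   0.0631] open 0.0158 F [ 0.61 -0.74 -0.78] M [ 0.039 -0.243 -0.083]
q [-0.181  0.374  2.032 -0.016  0.737 -1.946]
R cols x,y,z
 [[-0.0041 -0.2049  0.9788]
 [-0.0105  0.9787  0.2048]
 [-0.9999 -0.0094 -0.0062]]
ydir 101.82314662627567
dock xy -0.2420981451631201 -0.0007561267535118288
```

View pics/ov21.png

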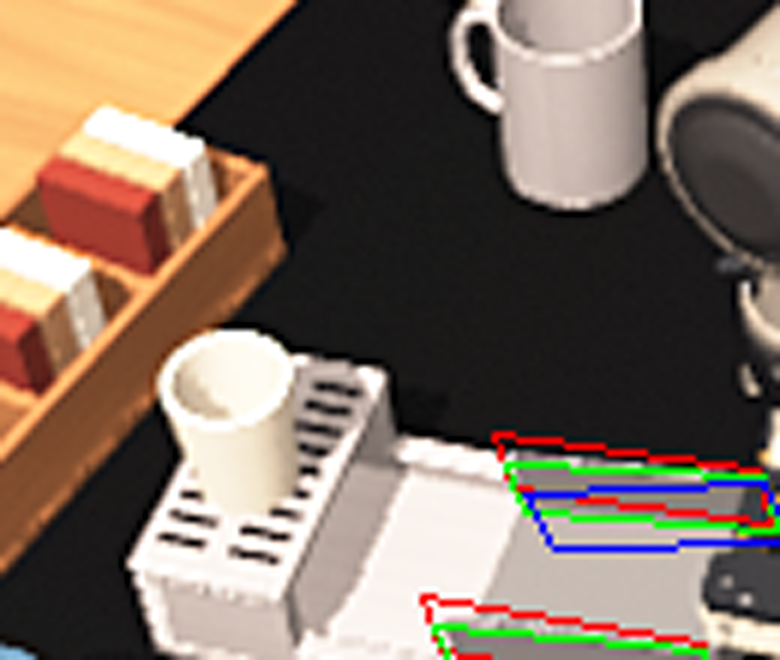

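View pics/s21c.png

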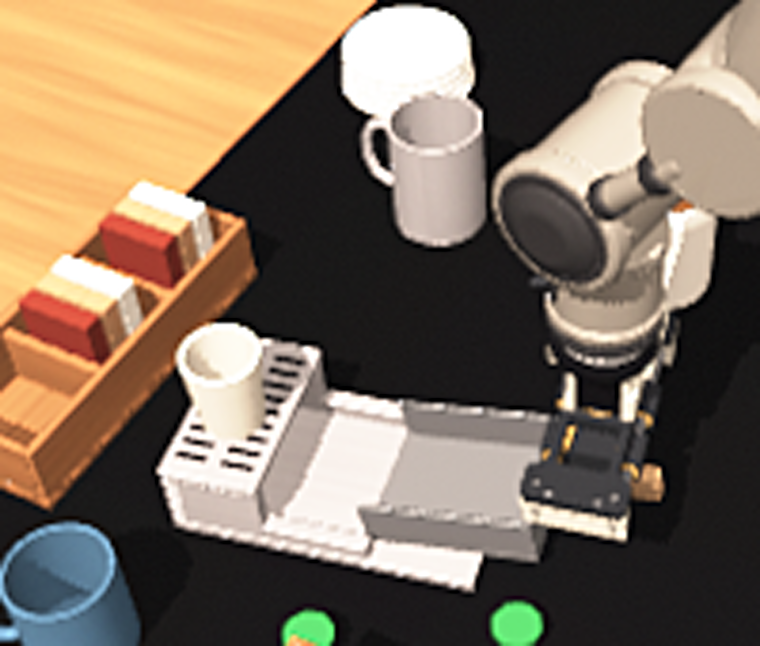

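Call:
play_rows:
  grip_force: 12
  moves:
    - [[0.006, 0, -0.002, 0, -1], [0.007, 0, -0.002, 0, -1], [0.007, 0, -0.002, 0, -1], [0.006, 0, 0, 0, -1], [0.004, 0, 0, 0, -1], [0.002, 0, 0, 0, -1], [0.001, 0, 0, 0, -1], [0, 0, 0, 0, -1], [0, 0, 0, 0, -1], [0, 0, 0, 0, -1]]

```text
time: 29.7
tool_pos: [0.4042, -0.0026, 0.0281]
tool_rot: [-2.183, 1.559, -1.975]
contact_force: [-1.4, -0.6, 0.8]
opening: 0.0161
```

```bash
python3 dk.py 22 0 5
```

```text
t 29.7 p [ 0.4042 -0.0026  0.0281] open 0.0161 F [-1.42 -0.63  0.77] M [0.057 0.224 0.054]
q [-0.187  0.437  2.08  -0.02   0.626 -1.95 ]
R cols x,y,z
 [[-0.0046 -0.2062  0.9785]
 [-0.0108  0.9785  0.2061]
 [-0.9999 -0.0096 -0.0067]]
ydir 101.8976700741397
dock xy -0.24898979013723052 -0.0009371886943905752
```

View pics/s22c.png

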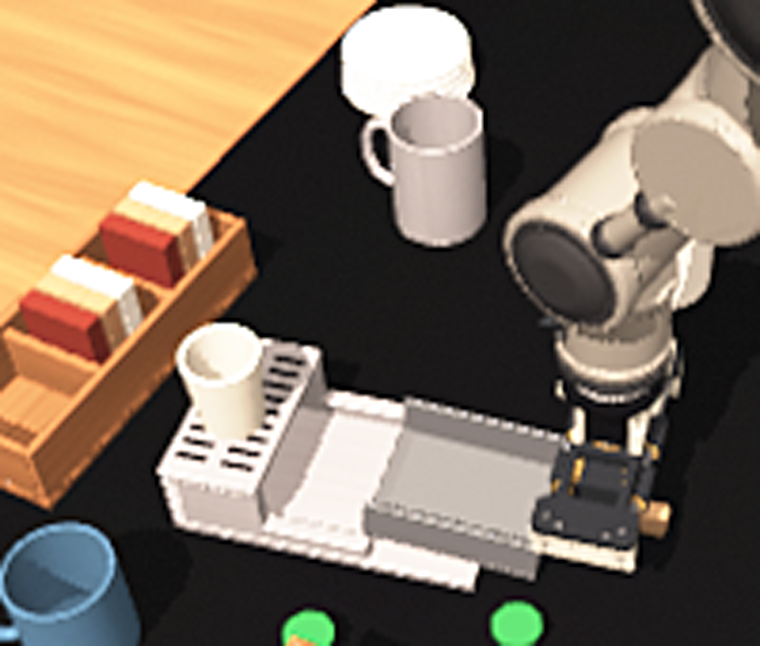

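Call:
play_rows:
  grip_force: 20
  moves:
    - [[-0.003, 0, 0, 0, -1], [0, 0.001, 0.005, 0, -1], [0, 0, 0.01, 0, -1], [0, 0, 0.013, 0, -1], [0, 0, 0.013, 0, -1], [0, 0, 0.013, 0, -1], [0, 0, 0.013, 0, -1], [0, 0, 0.012, 0, -1], [0, 0, 0.01, 0, -1], [0, 0, 0.005, 0, -1]]

```text
time: 30.75
tool_pos: [0.5032, 0.0203, 0.0318]
tool_rot: [-2.212, 1.559, -2.003]
contact_force: [-0.9, -0.6, 0.3]
opening: 0.0159
```

```bash
python3 dk.py 23 0 5; python3 - <<'E'
from h import *
crop(shot('top','t23'),'t23c',220,100,345,240,4)
E
```

```text
t 30.75 p [0.5032 0.0203 0.0318] open 0.0159 F [-0.91 -0.63  0.3 ] M [0.053 0.294 0.031]
q [-0.105  0.555  1.81  -0.016  0.781 -1.873]
R cols x,y,z
 [[-0.005  -0.2071  0.9783]
 [-0.0108  0.9783  0.2071]
 [-0.9999 -0.0096 -0.0071]]
ydir 101.95460092712804
dock xy -0.1473607482667982 0.0009081674275255094
```

View pics/s23c.png

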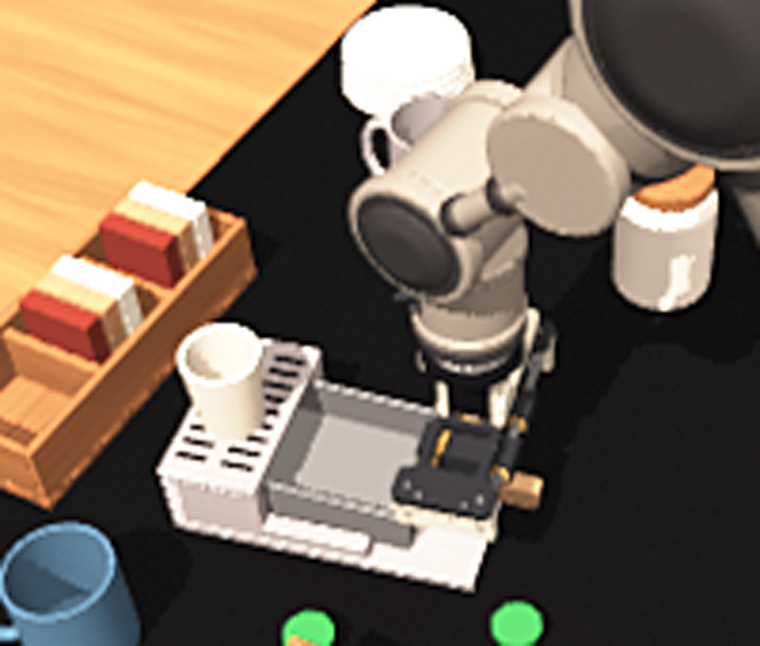

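View pics/t23c.png

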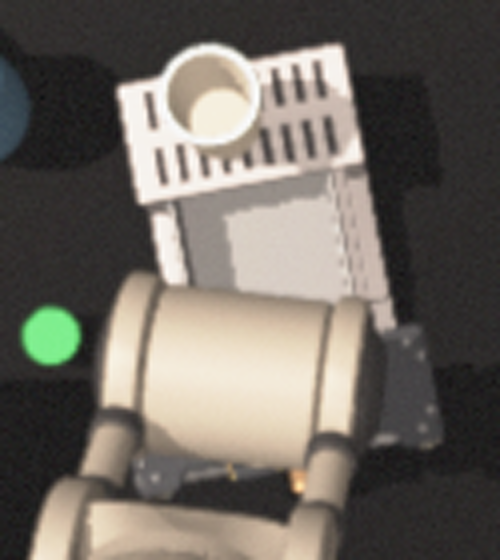

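Call:
play_rows:
  grip_force: 15
  moves:
    - [[0, 0, 0.004, 0, -1], [0, 0, 0.006, 0, -1], [0, 0, 0.006, 0, -1], [0, 0, 0.004, 0, -1], [0, 0, 0.003, 0, -1], [0, 0, 0.003, 0, -1], [0, 0, 0.003, 0, -1], [0, 0, 0.003, 0, -1], [0, 0, 0.002, 0, -1], [0, 0, 0, 0, -1]]

```text
time: 31.85
tool_pos: [0.5371, 0.0278, 0.0317]
tool_rot: [-2.422, 1.558, -2.214]
contact_force: [-1.5, -0.3, 2.0]
opening: 0.0158
```

```bash
python3 dk.py 24 0 5
```

```text
t 31.85 p [0.5371 0.0278 0.0317] open 0.0158 F [-1.49 -0.34  1.96] M [0.198 0.305 0.084]
q [-0.084  0.601  1.71  -0.015  0.837 -1.853]
R cols x,y,z
 [[-0.0079 -0.207   0.9783]
 [-0.0106  0.9783  0.2069]
 [-0.9999 -0.0087 -0.01  ]]
ydir 101.94813884174829
dock xy -0.11269602150654395 0.0012644484179435889
```

View pics/s24c.png

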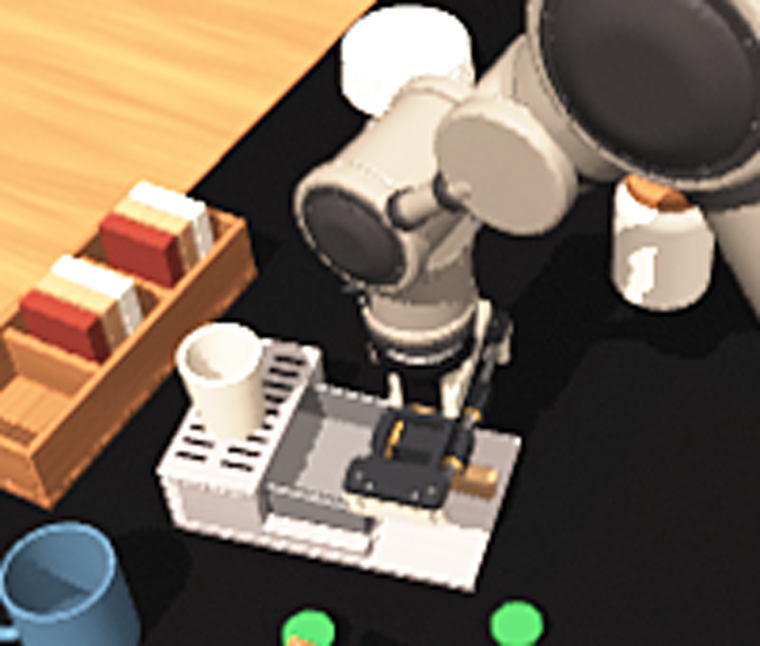

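Call:
play_rows:
  grip_force: 12
  moves:
    - [[0, 0, 0.002, 0, -1], [0, 0, 0.002, 0, -1], [0, 0, 0.002, 0, -1], [0, 0, 0, 0, -1], [0, 0, 0, 0, -1], [0, 0, 0, 0, -1], [0, 0, 0, 0, -1], [0, 0, 0, 0, -1], [0, 0, 0, 0, -1], [0, 0, 0, 0, -1]]

```text
time: 32.9
tool_pos: [0.5392, 0.0283, 0.0317]
tool_rot: [-2.745, 1.55, -2.536]
contact_force: [-2.0, -0.6, 2.1]
opening: 0.0158
```

```bash
python3 dk.py 25 0 5
```

```text
t 32.9 p [0.5392 0.0283 0.0317] open 0.0158 F [-2.   -0.63  2.1 ] M [ 0.142  0.433 -0.007]
q [-0.082  0.608  1.696 -0.017  0.853 -1.85 ]
R cols x,y,z
 [[-0.0169 -0.2071  0.9782]
 [-0.0117  0.9783  0.2069]
 [-0.9998 -0.0079 -0.0189]]
ydir 101.95049893644595
dock xy -0.11054190049619535 0.0013397961750326412
```

Call:
play_rows:
  moves:
    - [[0, 0, 0, 0, 0.2], [0, 0, 0, 0, 0.2], [0, 0, 0, 0, 0.2], [0, 0, 0, 0, 0.2], [0, 0, 0, 0, 0.2], [0, 0, 0, 0, 0.2], [-0.01, 0, 0, 0, 0.2], [-0.02, 0, 0, 0, 0.2], [-0.03, 0, 0, 0, 0.2], [-0.03, 0, 0, 0, 0.2]]

```text
time: 33.95
tool_pos: [0.5397, 0.0295, 0.1218]
tool_rot: [-2.881, 1.546, -2.673]
contact_force: [-0.1, 0.6, -0.6]
opening: 0.0553
```

Call:
play_rows:
  moves:
    - [[-0.03, 0, -0.02, 0, 0.2], [-0.02, 0, -0.04, 0, 0.2], [0, 0, -0.04, 0, 0.2], [0, 0, -0.04, 0, 0.2], [0, 0, 0, 0, 0.2], [0, 0, 0, 0, 0.2], [0, 0, 0, 0, 0.2], [0, 0, 0, 0, 0.2], [0, 0, 0, 0, 0.2], [0, 0, 0, 0, 0.2]]

```text
time: 34.95
tool_pos: [0.4054, 0.0005, 0.1857]
tool_rot: [-1.992, 1.557, -1.783]
contact_force: [-0.2, 0.0, -0.8]
opening: 0.0551
```

```bash
python3 dk.py 26 0 5; python3 - <<'E'
from h import *
im=shot('top','t26');crop(im,'t26c',220,100,345,240,4); shot('wrist','w26')
E
```

```text
t 34.95 p [0.4054 0.0005 0.1857] open 0.0551 F [-0.16  0.   -0.81] M [ 0.036  0.031 -0.001]
q [-0.177  0.169  1.887 -0.016  1.086 -1.95 ]
R cols x,y,z
 [[-0.0029 -0.208   0.9781]
 [-0.0136  0.978   0.208 ]
 [-0.9999 -0.0127 -0.0057]]
ydir 102.00900920564663
dock xy -0.24714778918743163 0.0018195583919671681
```

View pics/s26.png

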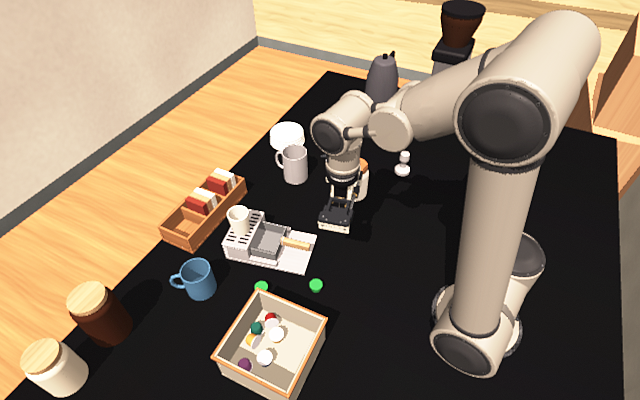

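View pics/t26c.png

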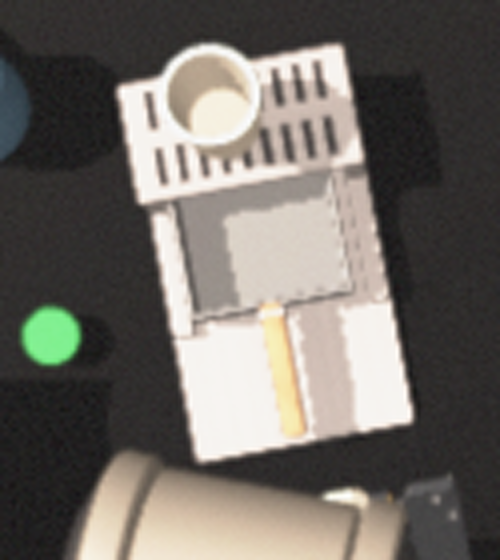

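View pics/w26.png

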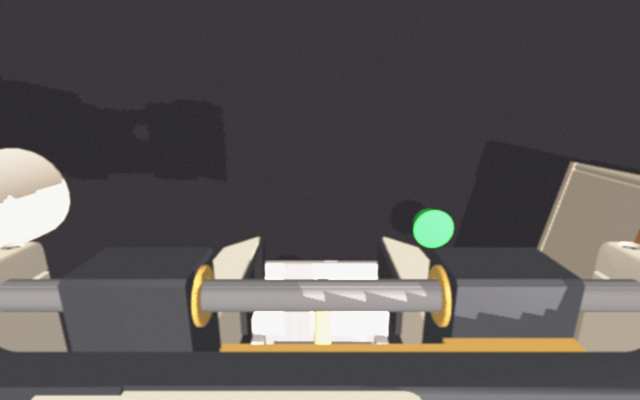

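Released. Now check how far home the tray sits, using the same fit as before plus the dock's fit.

```bash
python3 - <<'E'
from h import *
from scipy.optimize import least_squares
f=lambda x,y:np.array([(x+.5)/4-.5+220,(y+.5)/4-.5+100])
T=[((-.07,.055,.052),f(195,321)),((-.07,-.055,.052),f(352,291)),((-.159,.008,.063),f(281,438)),((-.159,-.008,.063),f(305,433))]
def res(q):
    c,s=np.cos(q[2]),np.sin(q[2])
    return np.concatenate([proj('top',[q[0]+c*p[0]-s*p[1],q[1]+s*p[0]+c*p[1],p[2]])-uv for p,uv in T])
r=least_squares(res,[.6,.03,.1]); t=r.x
print(t,r.fun.round(2))
d=np.array([.6476,.0499,.2087]);c,s=np.cos(d[2]),np.sin(d[2]);print('in dock',np.array([[c,s],[-s,c]])@(t[:2]-d[:2]),np.degrees(t[2]-d[2]))
# overlay predicted points for home and home+4 and -6
im=cv2.imread('pics/t26.png')
for k,off in enumerate((-.004,0,.004)):
    print(off,[((proj('top',[d[0]+c*(p[0]+off)-s*p[1],d[1]+s*(p[0]+off)+c*p[1],p[2]])-[220,100]+.5)*4-.5).round(0) for p,_ in T])
crop(cv2.imread('pics/s26.png'),'s26d',210,190,330,280,6.6)
E
```

```text
[0.64853724 0.05156595 0.19642769] [-1.09 -0.4   0.61 -0.06  0.21  0.13  0.26  0.31]
in dock [0.00126207 0.00143561] -0.7031516553415338
-0.004 [array([196., 328.]), array([359., 297.]), array([288., 446.]), array([313., 441.])]
0 [array([195., 322.]), array([358., 291.]), array([287., 440.]), array([311., 435.])]
0.004 [array([194., 316.]), array([357., 285.]), array([286., 434.]), array([310., 429.])]
```

View pics/s26d.png

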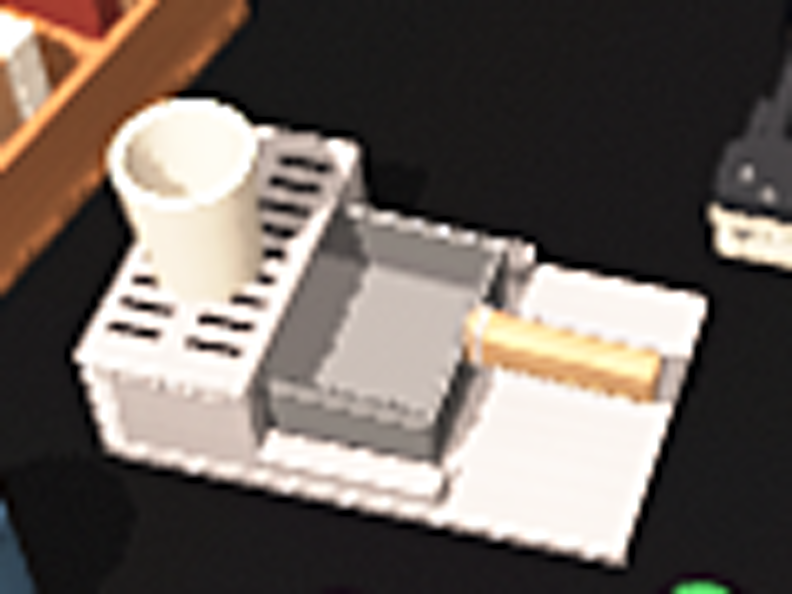

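```bash
python3 - <<'E'
from h import *
a=cv2.imread('pics/top0.png').astype(int);b=cv2.imread('pics/t26.png').astype(int)
d=(abs(a-b).max(2)>50).astype(np.uint8)*255
cv2.imwrite('pics/cmp.png',np.vstack([b.astype(np.uint8)[:,:,:],cv2.cvtColor(d,cv2.COLOR_GRAY2BGR)])[:, :].astype(np.uint8)[::1]) if 0 else cv2.imwrite('pics/diff.png',np.where(d[...,None]>0,np.array([0,0,255]),b).astype(np.uint8))
crop(cv2.imread('pics/s26.png'),'binc',205,280,335,400,6)
E
```

```text
(no output)
```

View pics/diff.png

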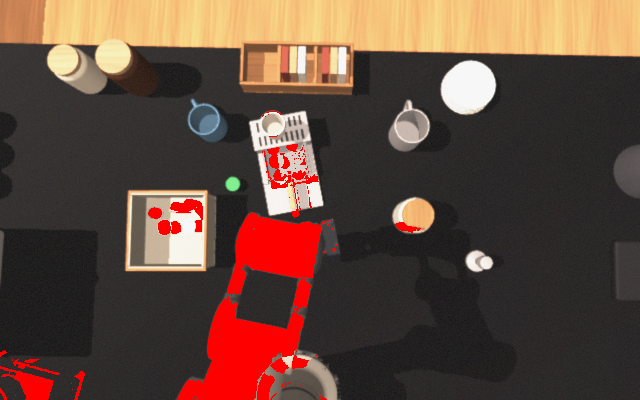

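View pics/binc.png

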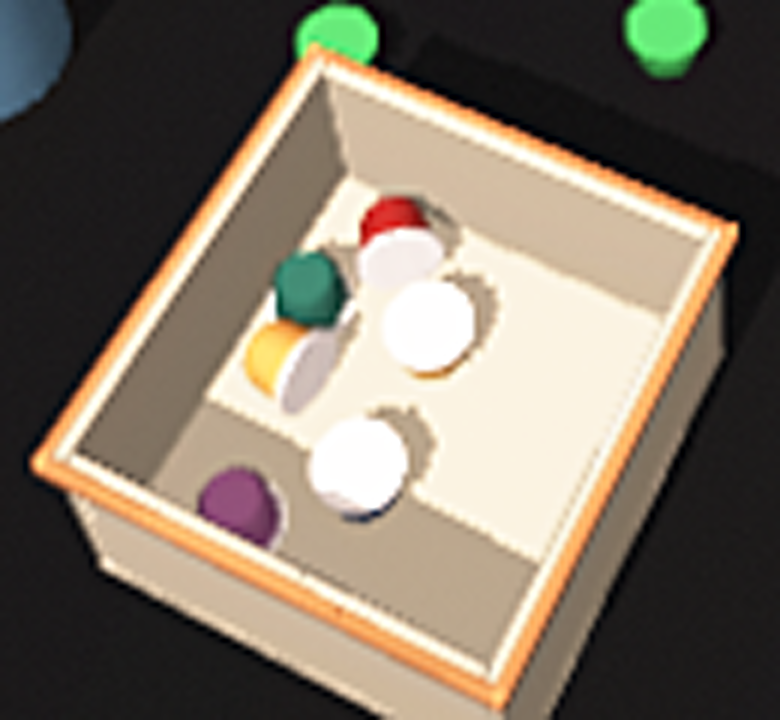

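```bash
python3 - <<'E'
from h import *
a=cv2.imread('pics/top0.png');b=cv2.imread('pics/t26.png')
g=lambda i:np.float32(cv2.cvtColor(i[108:142,256:292],cv2.COLOR_BGR2GRAY))
print('cup shift px',cv2.phaseCorrelate(g(a),g(b)))
print(robot.hand_in())
E
```

```text
cup shift px ((-0.06672745367338351, -0.525180186994902), 1.051479924424195)
the job is handed in; nothing more can be done
None
```

The tray is emptied, back in the drip base and released, and the job is handed in at about 35 s of the 69 s allowed.

**How it was done:** I drew the tray out by its handle and lifted it level with a 60 N grip. Over the bin I lowered the grip force step by step, so the tray swung lip-down and the pods slid out. I then set the lip on the floor plate between the guide rails, walked the tray back to level, slid it in until it met resistance, and let go.

**Last checks in the pictures:**
- **Pods:** all six are in the bin, and none are on the counter or in the tray.
- **Tray:** it sits level under the grille. Fitted from the top picture, it is about 1 mm past the home point, good to about 2 mm, and about 0.7° off the dock's direction.
- **Surroundings:** the bin, mug, pitcher, tamper and tin show no shift. One green look-alike shows no shift in the top view; the other was hidden by the arm there, but it stands in its place in the side view.

**What disagreed or is uncertain:**
- **Back stop:** the resistance while pushing suggested the tray was touching the stop, 4 mm past home. The picture fit puts it about 3 mm short of that. Both count as fully home.
- **Cup:** it still stands on the grille, but image matching against the first picture gave about half a pixel (roughly 1 mm). On the way back, the tray had swung up to about 58° while held at 60 N, so its lip end passed closer to the cup than I planned. I can't rule out a light brush, though I saw no contact.

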